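# Clamp the sample chamber's end cover with its draw latch

## Task

The end cover of the small sample chamber stands ajar on its springs. Take the wire loop of the draw latch on top of the chamber, hook its crossbar into the groove of the keeper on the cover, then press the lever back and down past centre until it lies flat and the latch pulls the cover shut by itself. Feel your way gently, without forcing the loop onto the keeper or slamming the lever, and leave the other things on the bench where they are.

Things in the scene. Friction and masses are not known exactly. Their poses are not given: they have to be found in the camera images.
- cell: Grey metal sample chamber fixed to the bench, 135 (x) x 98 x 68 mm high, housing top at z=66 mm. Origin on the bench under it; its x axis points from the lever towards the aluminium end cover (16 mm thick, 98 wide, top at z=74 mm) at the +x end, z up. The latch works in the plane y=0. The cover slides along x on two rods.
- pivot (a point): Point on the lever's pivot axis (axis along the chamber's y), in the mid plane of the latch, at x=14, z=86 mm in the chamber's frame, 20 mm above the housing. Its axes are the chamber's.
- seat_shut (a point): Where the crossbar's centre lies once the latch is shut (chamber x=56.3, z=86 mm). Before, the seat is 4 to 12 mm farther to +x: how far the cover stands ajar differs and is not measured, find it by touch or sight. Springs hold the cover out with about 10 N and 3 N more for each mm it is drawn to -x.
- seat_ajar (a point): Mean place of the seat while ajar, chamber x=64.3, z=86 mm (true seat within 4 mm along x). Steel keeper, 12 mm wide (y). From the seat: prong face 2 mm to -x, prong leans 18 deg over the groove, 5 mm thick, top 13 mm up, with a block behind it to 16 mm, 6 mm up; groove floor 2 mm down; low guard from 8.5 to 16.5 mm to +x, its top 3 mm up.
- lever: Steel lever, flat bar 16 mm wide (y), 5 thick, reaching 68 mm from its pivot (origin) along its own -x; upper face 4 mm above the pivot axis along its z. Shut (flat on a rubber stop) its axes match the chamber's. Open = turned about +y, starting at 0.95 to 1.35 rad; stiff pivot (0.035 N m), stays where left. Over centre about 0.2 rad before flat. Pressing it 45 mm out takes up to about 6 N.
- loop: Wire loop, 4 mm wire, 34 mm wide (y), hinged on the lever 20 mm from the lever's pivot (at x=-19.6, z=-4.0 mm in the lever's frame), axis along y. Origin on that hinge, its own x axis runs to the crossbar 62 mm away. Starts swung up, clear of the keeper; stiff hinge (0.014 N m), stays where left.
- loop_bar (a point): Centre of the loop's crossbar (4 mm round wire along y, 62 mm from the loop's hinge along the loop's x); this bar goes into the keeper's groove.
- loop_barrel (a point): Centre of the finger barrel on the end of the loop, a dark steel cylinder along y, 10 mm diameter, 20 mm long with flat ends, free to be pinched by its ends; 8 mm beyond the crossbar along the loop's x and 12 mm above it along the loop's z.
- bung: Black rubber bung, 25 mm wide, 23 high, standing on the bench; bystander. Origin under its centre.
- cup: Small clear sample cup, 28 mm wide, 32 high; bystander. Origin under its centre.
- vial: Small brown screw vial, 17 mm wide, 46 high; bystander. Origin under its centre.
- beaker: Beaker, 56 mm wide, 71 high; bystander. Origin under its centre.
- pen: Marker pen 125 mm long lying on the bench; bystander. Origin under its middle.

How it is judged (in metres and radians):
On the way:
1. the loop's crossbar lies down in the keeper's groove (z of loop_bar in the frame of cell between 0.083 and 0.0895 m and x of loop_bar in the frame of cell between 0.0573 and 0.0755 m and angle between the x axis of lever and the x axis of cell, either way round above 0.35 rad), for 0.2 s.
At the end, for the whole second after the job is handed in: The lever lies flat on the chamber (within 0.08 rad), the crossbar sits in the keeper's groove (at most 7 mm above its seat) and the loop is taut, pulling the keeper with more than 8 N by itself (angle between the x axis of lever and the x axis of cell, either way round below 0.08 rad and contact force between loop and anything else above 8 N and z of loop_bar in the frame of cell between 0.083 and 0.093 m and x of loop_bar in the frame of cell between 0.0535 and 0.0585 m); the robot touches nothing.
It fails at once if the lever is pressed with more than 35 N (contact force between the fingers and lever_c0 above 35 N).
It fails at once if the crossbar is pressed on the keeper's guard, groove floor or back block with more than 20 N (contact force between loop_c0 and end_cover_c1 above 20 N or contact force between loop_c0 and end_cover_c2 above 20 N or contact force between loop_c0 and end_cover_c3 above 20 N).
It fails at once if the chamber is pushed with more than 25 N (contact force between the arm and cell above 25 N).
It fails at once if one of the bystanders (bung, cup, vial, beaker, pen) is moved by more than 2 cm (distance of any of bung, cup, vial, beaker, pen from where it was at the start of the episode above 0.02 m).
It also fails if it takes over 58 s, if anything falls off the work surface, if the arm or the gripper's body presses on something with over 40 N, if the wrist force passes 120 N, or if a joint passes its speed limit or range.

## Robot

A 6-joint arm with a two-finger parallel gripper is mounted at the origin on a cart in front of the work surface, level with it; the furniture and walls round the work are solid. World frame = base frame: x ahead of the robot, y to its left, z up, the work surface at z = 0. Lengths are in m, angles in degrees, forces in N, time in s.
With the tool pointing down it reaches from about 0.375 to 0.9 m from the base axis. Payload 3.1 kg.
Tool frame: the origin (TCP) lies where the fingers leave the gripper's body, on its centre line; the fingertips stand bot.tips_ahead ahead of it and the grasp point (between the pads) lies 51 mm ahead of it (bot.tips_ahead is the distance from the TCP to the fingertips, in m); z points along the fingers, x is the direction in which the jaws open and shut, and the axes are right-handed (so a half turn about z gives the same grasp; the last joint's range is limited). The gripper opens to 87 mm and grips with 3 to 60 N. Pads are 19 mm wide; open, the fingers measure 117 mm over their backs; the gripper's body (75 mm by 190 mm) begins 51 mm behind the grasp point.
Start: joints at [53.887, 30.224, 82.088, -0, 67.689, -10.227], TCP at [0.273, 0.562, 0.292] pointing down, gripper open.
Joint ranges: [-176.69, 176.69], [-43.24, 126.21], [12.49, 139.97], [-82, 262], [0, 151.66], [-163.58, 163.58]. Speed limits (degrees/s): [159.86, 159.86, 180, 180, 180, 180].

## Interface

Orientations are given as a 3x3 rotation matrix whose columns are the frame's x, y, z axes.
In Python, from rig import bot, vision, nets gives the robot as it stands.
- The arm moves only by the tool play_rows, never from a script. Its argument "series" is a list of rows, each an object of numbers: "tx", "ty", "tz": the shift along the world's x, y, z as a fraction of full scale; "turn": the turn about the world's z as a fraction of full scale. A call has 1 to 10 rows; each row shifts and turns the commanded pose from where the row before left it; what a row does not reach is not made up. Full scale, the value 1, is 0.8 m for a shift and 60 degrees for a turn. A row lasts 1/10 s, in which the tool goes at most 50 mm and 8.59 degrees, less where a joint would pass 70% of its speed; a pose out of reach is approached as far as the arm can. A call with a number of a shift or a turn outside -1 to 1 is refused whole. A call with a gripper value outside its range is refused whole. "gripper" is the opening, from 0 (shut) to 1 (fully open), set as the call begins (left out, the last holds). The fingers move at their own pace and stop on an object; the grip force is fixed at half the most. Time passes only in rows, so rows that do not move let the fingers close. It gives the time, the measured TCP pose, the force and the opening at its end, in the units of the state.
- bot.read_state(): the state, without advancing time (a new reading comes with each control period).
- vision.capture(name): name is "scene" or "top"; returns a dict with "pixels" (384x512x3 uint8, blue, green, red), "fx", "fy", "cx", "cy" (pixels), "extrinsics" (4x4, takes a point from camera to world coordinates). Camera axes: x right, y down, z forward; pixel columns grow to the right and rows downward; lengths in m; the calibration is good to about 2 mm. A picture is of the moment at which its call begins. There is no depth.
- bot.hand_in(): hands the job in, once; it reports no verdict.
Trained networks look in a picture, given as the dict that the camera call returned (one of the last four; its "shot" number tells which), for a name from the list of things; names that differ only in an ending like _2 or _b are one class to them, and where a whole thing is asked for, a point or a joint stands for the part that bears it (a point fixed in the world has none). Each returns a list of dicts, best first, with "confidence" (0 to 1); they miss things now and then, are a little off and sometimes report something else, mostly with a low value. They report only what shows in the picture. A call takes as long as a camera call.
- nets.look_for(picture, query): "at" ([column, row] as shares, 0 to 1, of the picture: columns of its width, rows of its height, amid what is visible of it).
- nets.masks_of(picture, query): "region" (384x512 bool, what is visible of it) and "at" ([column, row] as shares, 0 to 1, of the picture: columns of its width, rows of its height, amid what is visible of it).
The state is a dict: "time_s": time; "joint_positions": joint angles; "qvel": joint speeds; "tau": joint torques, N m; "position": TCP position; "tcp_rot": TCP orientation; "force": force on the tool from outside, world axes, zero at the start; "moment": the same for the moment, N m; "opening": opening from 0.0 (shut) to 1.0 (fully open).
Only numpy, scipy, OpenCV 4.12 (cv2) and the standard library are available. Lean on these libraries where they do the work, as an engineer would, in place of code of your own. Each camera call takes 0.05 s, during which the arm holds its last target.

## Working session

There is one attempt and no reset: what is moved stays moved. The work goes in short steps, Python scripts to look and compute and a tool call to move; the robot and the scene stay as the last step left them, time stands still between calls to the robot, and variables do not carry over. Pictures are saved under pics/ and viewed, and the job is handed in when it is done.

Besides the shell and the picture viewer there is one more tool, called in YAML: its name, and indented under it one key for each argument. play_rows: Moves the arm, as the interface text tells. Shift numbers are shares of 0.8 m and turn numbers shares of 60 degrees, none past 1 either way. Its arguments: {"type":"object","properties":{"series":{"type":"array"},"gripper":{"type":"number"}},"required":["series"]}

```bash
ls; mkdir -p pics; python3 - <<'E'
from rig import bot,vision,nets
import cv2,numpy as np
s=bot.read_state();print({k:np.round(v,3) for k,v in s.items()},bot.tips_ahead)
for n in("scene","top"):
    p=vision.capture(n);cv2.imwrite(f"pics/{n}0.png",p["pixels"]);print(n,p["fx"],p["fy"],p["cx"],p["cy"],np.round(p["extrinsics"],4).tolist())
    for q in ["cell","lever","loop","loop_barrel","bung","cup","vial","beaker","pen"]:
        print(q,[(np.round(np.array(d["at"])*[512,384],1).tolist(),round(d["confidence"],2)) for d in nets.look_for(p,q)[:2]])
E
```

```text
pics
{'time_s': np.float64(0.0), 'joint_positions': array([ 5.3887e+01,  3.0278e+01,  8.2156e+01,  1.0000e-03,  6.7688e+01,
       -1.0229e+01]), 'qvel': array([-0.021, -0.06 ,  0.11 , -0.03 , -0.092, -0.058]), 'tau': array([ -0.   , -44.003, -17.66 ,   0.063,   0.058,  -0.   ]), 'position': array([0.272, 0.562, 0.291]), 'tcp_rot': array([[ 0.437,  0.9  , -0.001],
       [ 0.9  , -0.437, -0.002],
       [-0.002, -0.   , -1.   ]]), 'force': array([-0.121,  0.1  ,  0.354]), 'moment': array([0.05 , 0.022, 0.001]), 'opening': np.float64(0.999)} 0.0697
scene 438.8681589921398 438.8681589921398 258.4217666678722 186.2217033157938 [[0.6411, -0.5866, 0.4948, -0.0743], [-0.7673, -0.5022, 0.3988, -0.4414], [0.0146, -0.6354, -0.7721, 1.0326], [0.0, 0.0, 0.0, 1.0]]
cell [([255.3, 210.6], 0.83)]
lever []
loop [([247.3, 171.0], 0.43)]
loop_barrel []
bung [([218.2, 215.4], 0.43)]
cup [([245.6, 235.9], 0.56), ([255.4, 211.7], 0.3)]
vial [([265.5, 182.9], 0.4)]
beaker [([192.9, 141.0], 0.79)]
pen [([327.1, 302.6], 0.6)]
top 426.93528894280865 426.93528894280865 252.74868375761963 189.32617686374908 [[-0.0197, -0.9914, 0.1295, 0.358], [-0.9998, 0.0184, -0.0111, 0.0649], [0.0087, -0.1297, -0.9915, 1.3798], [0.0, 0.0, 0.0, 1.0]]
cell [([261.6, 199.1], 0.6)]
lever []
loop []
loop_barrel [([248.6, 195.1], 0.46)]
bung []
cup [([273.2, 225.6], 0.46)]
vial [([270.2, 225.8], 0.43)]
beaker [([150.2, 175.4], 0.77)]
pen []
```

```bash
python3 - <<'E'
import cv2
a=cv2.imread("pics/scene0.png");b=cv2.imread("pics/top0.png")
cv2.imwrite("pics/s0z.png",cv2.resize(a[100:320,150:400],None,fx=3.2,fy=2.7,interpolation=cv2.INTER_CUBIC) if 0 else cv2.resize(a[120:270,160:360],None,fx=4,fy=4,interpolation=cv2.INTER_CUBIC))
cv2.imwrite("pics/t0z.png",cv2.resize(b[130:280,170:370],None,fx=4,fy=4,interpolation=cv2.INTER_CUBIC))
E
```

```text
(no output)
```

View pics/scene0.png

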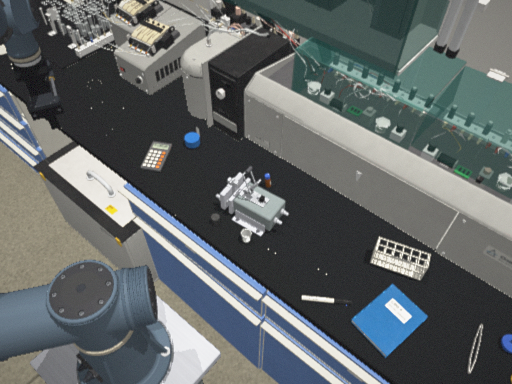

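View pics/top0.png

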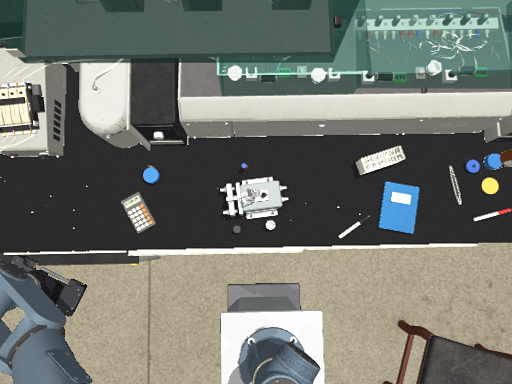

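```bash
sleep 0.1
```

```text
(no output)
```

View pics/s0z.png

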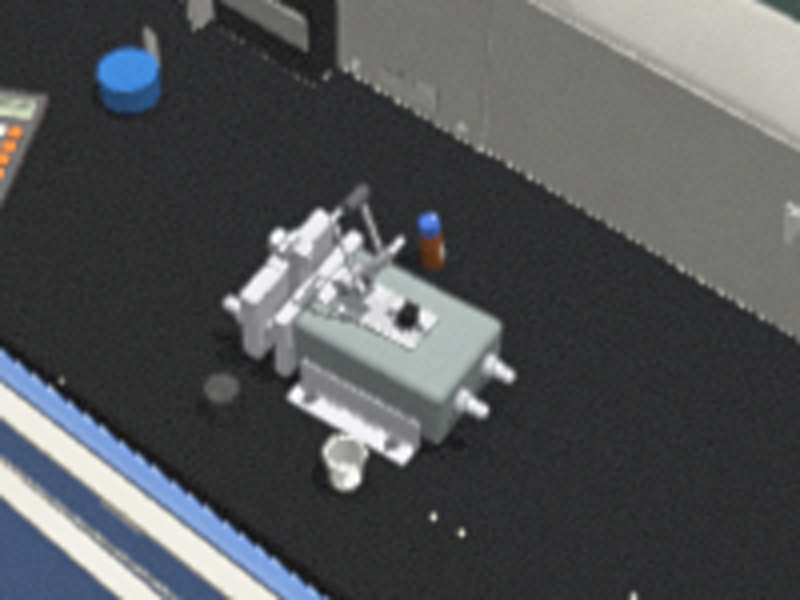

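View pics/t0z.png

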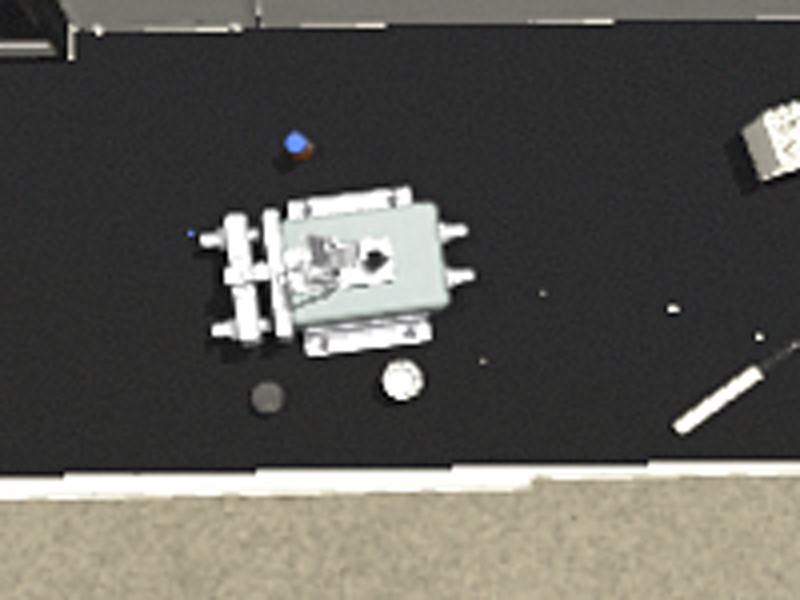

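The chamber sits at about (255,205) in the scene picture, with its cover towards image left (world +y). The loop barrel (dark) is at about (249,168), and the lever is tilted beside it. In the top picture the chamber is at about (262,197), with the keeper at about (230,199). I'll zoom in further to measure.

```bash
python3 - <<'E'
import cv2
a=cv2.imread("pics/scene0.png");b=cv2.imread("pics/top0.png")
cv2.imwrite("pics/s0zz.png",cv2.resize(a[160:230,210:300],None,fx=8,fy=8,interpolation=cv2.INTER_CUBIC))
cv2.imwrite("pics/t0zz.png",cv2.resize(b[170:225,215:295],None,fx=10,fy=10,interpolation=cv2.INTER_CUBIC))
E
```

```text
(no output)
```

View pics/s0zz.png

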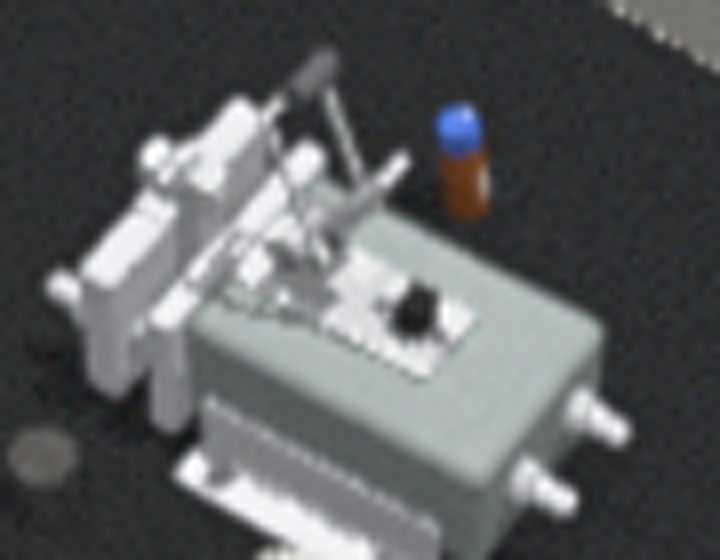

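View pics/t0zz.png

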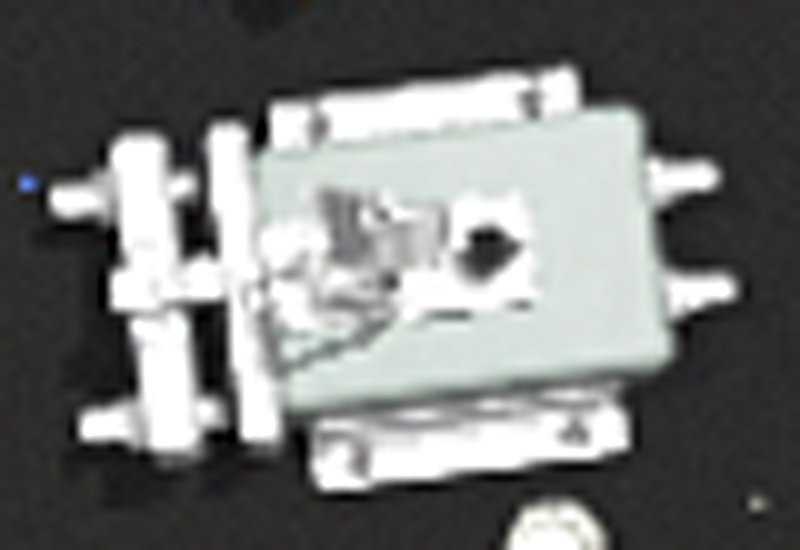

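```bash
cat > h.py <<'E'
import numpy as np
from scipy.optimize import least_squares
C={"scene":(438.868,258.4218,186.2217,np.array([[0.6411,-0.5866,0.4948,-0.0743],[-0.7673,-0.5022,0.3988,-0.4414],[0.0146,-0.6354,-0.7721,1.0326]])),
"top":(426.935,252.7487,189.3262,np.array([[-0.0197,-0.9914,0.1295,0.358],[-0.9998,0.0184,-0.0111,0.0649],[0.0087,-0.1297,-0.9915,1.3798]]))}
def proj(n,P):
    f,cx,cy,E=C[n];P=np.atleast_2d(P);q=(P-E[:,3])@E[:,:3]
    return np.c_[f*q[:,0]/q[:,2]+cx,f*q[:,1]/q[:,2]+cy]
def atz(n,u,z):
    f,cx,cy,E=C[n];d=E[:,:3]@np.array([(u[0]-cx)/f,(u[1]-cy)/f,1]);return E[:,3]+d*(z-E[2,3])/d[2]
def tri(us,ut):
    r=least_squares(lambda P:np.r_[proj("scene",P)[0]-us,proj("top",P)[0]-ut],[.4,.0,.1]);return r.x,r.fun
def Z(n,u):return {"scene":np.array(u)/8+[210,160],"top":np.array(u)/10+[215,170]}[n]
def cellpt(c,x,y,z):
    a=c[2];return np.array([c[0]+np.cos(a)*x-np.sin(a)*y,c[1]+np.sin(a)*x+np.cos(a)*y,z])
E
python3 - <<'E'
from h import *
print("barrel",tri(Z("scene",(318,70)),Z("top",(342,225))))
for nm,u,z in [("TL",(258,150),.066),("TR",(642,108),.066),("BR",(668,365),.066),("BL",(290,408),.066)]:
    print(nm,np.round(atz("top",Z("top",u),z),4))
for nm,u,z in [("cov TL",(112,140),.074),("covTR",(160,135),.074),("covBR",(200,445),.074),("covBL",(152,450),.074)]:
    print(nm,np.round(atz("top",Z("top",u),z),4))
for nm,u,z in [("sTR far",(605,325),.066),("sBR near",(480,480),.066),("sBL near",(190,315),.066)]:
    print(nm,np.round(atz("scene",Z("scene",u),z),4))
for nm,u,z in [("scov near-out",(85,275),.074),("scov far",(238,98),.074),("near in",(125,275),.074)]:
    print(nm,np.round(atz("scene",Z("scene",u),z),4))
print("lever tip",tri(Z("scene",(400,160)),Z("top",(440,232))))
E
```

```text
barrel (array([0.50825839, 0.06045105, 0.17014853]), array([-0.52309468,  0.07468627,  0.38366981, -0.4263725 ]))
TL [0.5438 0.087  0.066 ]
TR [ 0.5548 -0.0327  0.066 ]
BR [ 0.4744 -0.0385  0.066 ]
BL [0.4633 0.0785 0.066 ]
cov TL [0.5467 0.1319 0.074 ]
covTR [0.5479 0.1171 0.074 ]
covBR [0.4519 0.1061 0.074 ]
covBL [0.4506 0.1208 0.074 ]
sTR far [ 0.5545 -0.0329  0.066 ]
sBR near [ 0.4753 -0.041   0.066 ]
sBL near [0.4642 0.0796 0.066 ]
scov near-out [0.4491 0.1148 0.074 ]
scov far [0.5451 0.1286 0.074 ]
near in [0.4581 0.1042 0.074 ]
lever tip (array([0.51082867, 0.02990848, 0.14500597]), array([-1.37736205,  0.20161704,  1.03231335, -1.13114547]))
```

```bash
python3 - <<'E'
from h import *
o=np.array([.5037,.0827]);u=np.array([-.0915,.9958]);n=np.array([-.9958,-.0915])
def rep(nm,P): d=P[:2]-o; print(nm,"s %.1f lat %.1f z %.1f mm"%(d@u*1e3,d@n*1e3,P[2]*1e3))
for nm,q,z in [("keep out",(110,290),.089),("keep in",(232,278),.092),("keep in low",(232,278),.08),("flange out top",(208,128),.07),("flange out bot",(242,440),.07),("flange in bot",(282,440),.07),("plate rear",(538,250),.068),("black",(487,248),.075),("barrel@.17",(342,225),.17),("cover outmid",(130,295),.074)]:
    rep("top "+nm,atz("top",Z("top",q),z))
for nm,q,z in [("barrel",(318,70),.17),("keeper guard",(170,165),.089),("black",(415,310),.075),("levertip",(400,160),.145),("plate rear",(430,375),.067),("plate rear far",(482,320),.067)]:
    rep("scene "+nm,atz("scene",Z("scene",q),z))
rep("barrel tri",tri(Z("scene",(318,70)),Z("top",(342,225)))[0])
E
```

```text
top keep out s 49.9 lat 0.7 z 89.0 mm
top keep in s 12.6 lat 1.5 z 92.0 mm
top keep in low s 12.8 lat 0.1 z 80.0 mm
top flange out top s 15.3 lat -48.3 z 70.0 mm
top flange out bot s 15.2 lat 49.1 z 70.0 mm
top flange in bot s 3.0 lat 50.4 z 70.0 mm
top plate rear s -82.1 lat 0.5 z 68.0 mm
top black s -66.2 lat -1.1 z 75.0 mm
top barrel@.17 s -21.3 lat -1.4 z 170.0 mm
top cover outmid s 44.6 lat 1.2 z 74.0 mm
scene barrel s -23.5 lat -3.5 z 170.0 mm
scene keeper guard s 34.9 lat 4.2 z 89.0 mm
scene black s -65.9 lat -1.5 z 75.0 mm
scene levertip s -55.8 lat -4.8 z 145.0 mm
scene plate rear s -82.6 lat 13.6 z 67.0 mm
scene plate rear far s -84.0 lat -16.5 z 67.0 mm
barrel tri s -22.6 lat -2.5 z 170.1 mm
```

play_rows:
  series:
    - {"tx": 0.025, "ty": -0.05, "turn": -0.0981}
    - {"tx": 0.025, "ty": -0.05, "turn": -0.0981}
    - {"tx": 0.025, "ty": -0.05, "turn": -0.0981}
    - {"tx": 0.025, "ty": -0.05, "turn": -0.0981}
    - {"tx": 0.025, "ty": -0.05, "turn": -0.0981}
    - {"tx": 0.025, "ty": -0.05, "turn": -0.0981}
    - {"tx": 0.025, "ty": -0.05, "turn": -0.0981}
    - {"tx": 0.025, "ty": -0.05, "turn": -0.0981}
    - {"tx": 0.025, "ty": -0.05, "turn": -0.0981}
    - {"tx": 0.025, "ty": -0.05, "turn": -0.0981}
  gripper: 1

```text
invalid input
```

play_rows:
  series:
    - {"tx": 0.025, "ty": -0.05, "tz": 0.0, "turn": -0.098}
    - {"tx": 0.025, "ty": -0.05, "tz": 0.0, "turn": -0.098}
    - {"tx": 0.025, "ty": -0.05, "tz": 0.0, "turn": -0.098}
    - {"tx": 0.025, "ty": -0.05, "tz": 0.0, "turn": -0.098}
    - {"tx": 0.025, "ty": -0.05, "tz": 0.0, "turn": -0.098}

```text
time_s: 1.5
position: [0.3734, 0.3608, 0.2925]
tcp_rot: [[0.824, 0.566, 0.001], [0.566, -0.824, 0.0], [0.001, 0.0, -1.0]]
force: [0.7, 0.5, 0.3]
opening: 1.004
```

play_rows:
  series:
    - {"tx": 0.021, "ty": -0.047, "tz": 0.0, "turn": -0.061}
    - {"tx": 0.021, "ty": -0.047, "tz": 0.0, "turn": -0.061}
    - {"tx": 0.021, "ty": -0.047, "tz": 0.0, "turn": -0.061}
    - {"tx": 0.021, "ty": -0.047, "tz": 0.0, "turn": -0.061}
    - {"tx": 0.021, "ty": -0.047, "tz": 0.0, "turn": -0.061}
    - {"tx": 0.021, "ty": -0.047, "tz": 0.0, "turn": -0.061}
    - {"tx": 0.021, "ty": -0.047, "tz": 0.0, "turn": -0.061}
    - {"tx": 0.021, "ty": -0.047, "tz": 0.0, "turn": -0.061}
    - {"tx": 0.0, "ty": 0.0, "tz": 0.0, "turn": 0.0}

```text
time_s: 2.4
position: [0.5103, 0.0572, 0.2927]
tcp_rot: [[0.996, 0.088, 0.004], [0.088, -0.996, -0.002], [0.004, 0.002, -1.0]]
force: [0.9, 0.9, 0.1]
opening: 1.001
```

```bash
cat > cap.py <<'E'
import sys,cv2,numpy as np
from rig import bot,vision,nets
tag=sys.argv[1];cams=sys.argv[2:] or ["scene","top"]
for n in cams:
    p=vision.capture(n)["pixels"];cv2.imwrite(f"pics/{n}_{tag}.png",p)
    if n=="scene": cv2.imwrite(f"pics/{n}_{tag}_z.png",cv2.resize(p[130:230,200:310],None,fx=6,fy=6,interpolation=cv2.INTER_CUBIC))
    else: cv2.imwrite(f"pics/{n}_{tag}_z.png",cv2.resize(p[155:230,215:315],None,fx=8,fy=8,interpolation=cv2.INTER_CUBIC))
s=bot.read_state();print(s["time_s"],np.round(s["position"],4),np.round(s["force"],1),np.degrees(np.arctan2(s["tcp_rot"][1,0],s["tcp_rot"][0,0])))
E
python3 cap.py a
```

```text
2.5 [0.5074 0.0606 0.2922] [-0.5  0.3 -0.3] 5.312959707136335
```

View pics/scene_a_z.png

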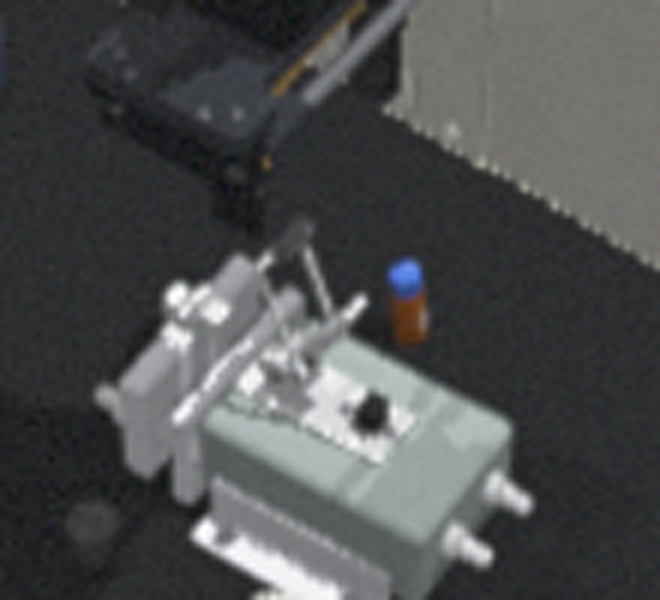

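View pics/top_a_z.png

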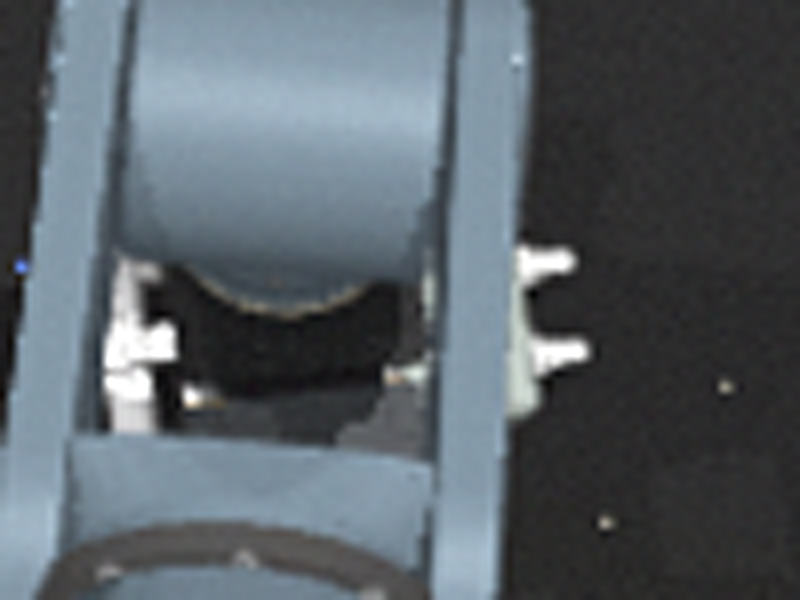

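```bash
cat >> h.py <<'E'
def tips(pos,yaw,half,zt=.0697):
    a=np.radians(yaw);j=np.array([np.cos(a),np.sin(a),0]);k=np.array([-np.sin(a),np.cos(a),0])
    out=[]
    for sg in(-1,1):
        for off in (0,.015):
            for w in(-.0095,.0095): out.append(np.array(pos)+sg*(half+off)*j+w*k-[0,0,zt])
    return np.array(out)
E
python3 - <<'E'
from h import *
T=tips([.5074,.0606,.2922],5.3,.0435)
print(np.round((proj("scene",T)-[200,130])*6))
print(np.round((proj("scene",[[.5083,.0605,.170],[.5058,.0602,.170]])-[200,130])*6))
E
python3 - <<'E'
import cv2
p=cv2.imread("pics/scene_a.png")[130:180,205:265]
p=cv2.convertScaleAbs(p,alpha=2.5,beta=10)
cv2.imwrite("pics/a_b.png",cv2.resize(p,None,fx=12,fy=12,interpolation=cv2.INTER_CUBIC))
E
```

```text
[[251. 224.]
 [214. 204.]
 [230. 246.]
 [193. 226.]
 [370. 101.]
 [334.  83.]
 [390.  81.]
 [353.  63.]]
[[295. 233.]
 [292. 237.]]
```

View pics/a_b.png

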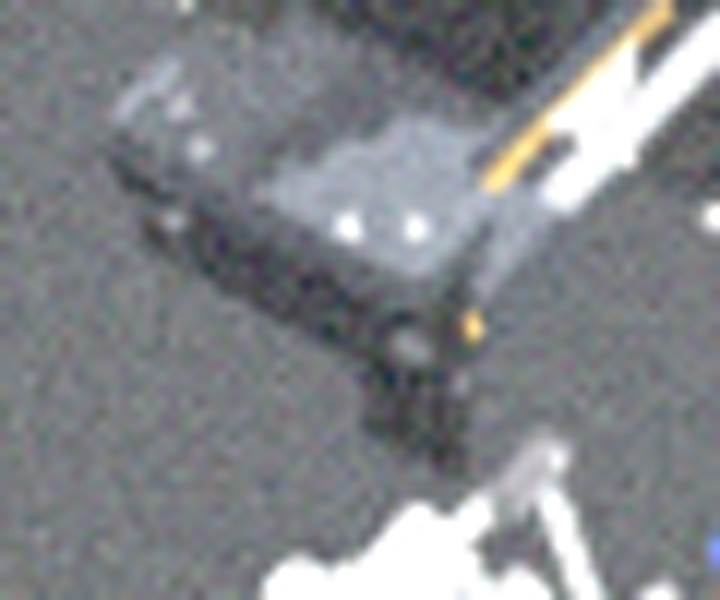

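play_rows:
  series:
    - {"tx": 0.0, "ty": 0.0, "tz": -0.014, "turn": 0.0}
    - {"tx": 0.0, "ty": 0.0, "tz": -0.014, "turn": 0.0}
    - {"tx": 0.0, "ty": 0.0, "tz": -0.014, "turn": 0.0}
    - {"tx": 0.0, "ty": 0.0, "tz": -0.01, "turn": 0.0}
    - {"tx": 0.0, "ty": 0.0, "tz": 0.0, "turn": 0.0}
    - {"tx": 0.0, "ty": 0.0, "tz": 0.0, "turn": 0.0}
  gripper: 0.55

```text
time_s: 3.1
position: [0.5071, 0.0618, 0.2503]
tcp_rot: [[0.995, 0.095, -0.001], [0.095, -0.995, 0.0], [-0.001, -0.0, -1.0]]
force: [0.0, -0.6, -0.3]
opening: 0.58
```

```bash
python3 cap.py b scene; python3 - <<'E'
import cv2
p=cv2.imread("pics/scene_b.png")[145:195,220:280]
p=cv2.convertScaleAbs(p,alpha=2.,beta=10)
cv2.imwrite("pics/b_b.png",cv2.resize(p,None,fx=12,fy=12,interpolation=cv2.INTER_CUBIC))
from h import *
from rig import bot
s=bot.read_state();print(s["opening"])
T=tips(s["position"],5.3,.0435*s["opening"])
print(np.round((proj("scene",T)-[220,145])*12))
E
```

```text
3.15 [0.5074 0.0617 0.2507] [ 0.2 -0.5 -0.8] 5.458331463783969
0.569438166938352
[[313. 341.]
 [241. 303.]
 [272. 385.]
 [200. 346.]
 [445. 202.]
 [374. 166.]
 [483. 162.]
 [413. 125.]]
```

View pics/b_b.png

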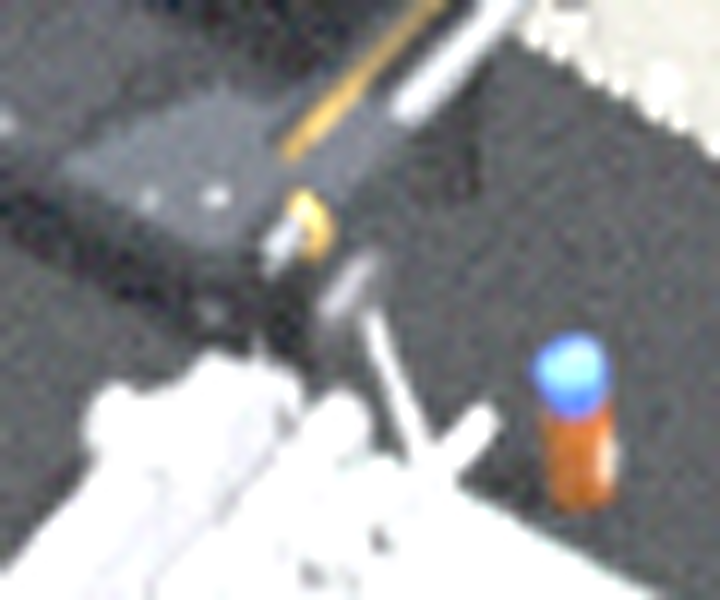

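play_rows:
  series:
    - {"tx": 0.0, "ty": 0.0, "tz": -0.006, "turn": 0.0}
    - {"tx": 0.0, "ty": 0.0, "tz": -0.006, "turn": 0.0}
    - {"tx": 0.0, "ty": 0.0, "tz": -0.005, "turn": 0.0}
    - {"tx": 0.0, "ty": 0.0, "tz": 0.0, "turn": 0.0}
    - {"tx": 0.0, "ty": 0.0, "tz": 0.0, "turn": 0.0}
  gripper: 0.35

```text
time_s: 3.65
position: [0.5072, 0.0614, 0.2369]
tcp_rot: [[0.996, 0.095, -0.0], [0.095, -0.996, 0.0], [-0.0, -0.0, -1.0]]
force: [0.5, -0.7, -0.5]
opening: 0.351
```

```bash
python3 cap.py c scene; python3 - <<'E'
import cv2
p=cv2.imread("pics/scene_c.png")[145:195,220:280]
p=cv2.convertScaleAbs(p,alpha=2.,beta=10)
cv2.imwrite("pics/c_b.png",cv2.resize(p,None,fx=12,fy=12,interpolation=cv2.INTER_CUBIC))
from h import *
from rig import bot
s=bot.read_state();print(s["opening"])
T=tips(s["position"],5.3,.0435*s["opening"])
print(np.round((proj("scene",T)-[220,145])*12))
E
```

```text
3.7 [0.5073 0.0614 0.237 ] [-0.4 -0.5 -0.6] 5.429973663199983
0.35421074177369233
[[339. 357.]
 [268. 319.]
 [299. 400.]
 [228. 361.]
 [420. 271.]
 [350. 234.]
 [459. 230.]
 [389. 193.]]
```

View pics/c_b.png

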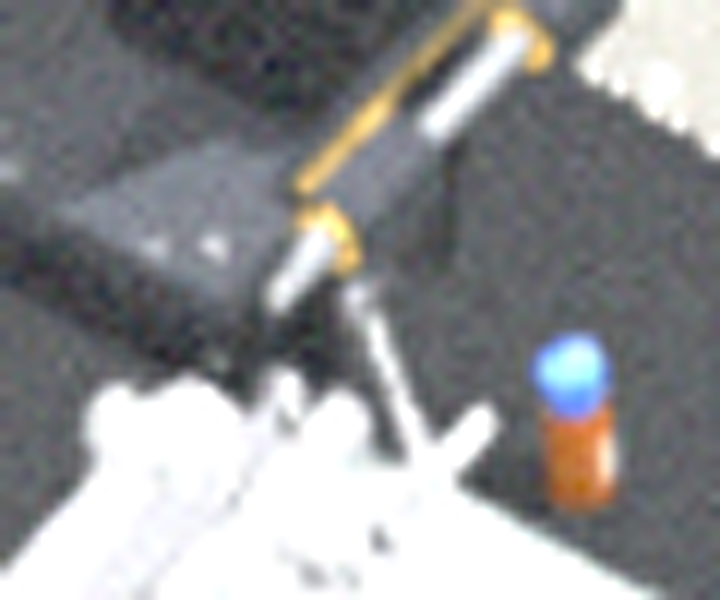

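play_rows:
  series:
    - {"tx": 0.0, "ty": 0.0, "tz": 0.0, "turn": 0.0}
    - {"tx": 0.0, "ty": 0.0, "tz": 0.0, "turn": 0.0}
    - {"tx": 0.0, "ty": 0.0, "tz": 0.0, "turn": 0.0}
  gripper: 0.26

```text
time_s: 4.0
position: [0.5073, 0.0615, 0.2372]
tcp_rot: [[0.996, 0.095, 0.0], [0.095, -0.996, -0.0], [0.0, 0.0, -1.0]]
force: [0.2, -0.2, -0.4]
opening: 0.271
```

play_rows:
  series:
    - {"tx": 0.0, "ty": 0.0, "tz": 0.0, "turn": 0.0}
    - {"tx": 0.0, "ty": 0.0, "tz": 0.0, "turn": 0.0}
    - {"tx": 0.0, "ty": 0.0, "tz": 0.0, "turn": 0.0}
  gripper: 0.2

```text
time_s: 4.3
position: [0.507, 0.0615, 0.2371]
tcp_rot: [[0.995, 0.095, -0.001], [0.095, -0.995, 0.0], [-0.001, -0.0, -1.0]]
force: [-0.6, 1.0, 1.8]
opening: 0.217
```

play_rows:
  series:
    - {"tx": 0.0, "ty": 0.0, "tz": 0.0, "turn": 0.0}
    - {"tx": 0.0, "ty": 0.0, "tz": 0.0, "turn": 0.0}
    - {"tx": 0.0, "ty": 0.0, "tz": 0.0, "turn": 0.0}
  gripper: 0.0

```text
time_s: 4.6
position: [0.507, 0.0615, 0.2371]
tcp_rot: [[0.996, 0.095, -0.0], [0.095, -0.996, 0.0], [-0.0, -0.0, -1.0]]
force: [-1.8, -0.2, 3.0]
opening: 0.219
```

```bash
python3 - <<'E'
from rig import bot
import numpy as np
s=bot.read_state();print(s["opening"],np.round(s["position"],4),np.round(s["force"],1),np.round(s["moment"],2))
E
```

```text
0.21935530822378294 [0.507  0.0615 0.2371] [-1.8 -0.2  3. ] [-0.02  0.25 -0.  ]
```

```bash
cat >> h.py <<'E'
L1=np.hypot(19.6,4);L2=62.;A0=np.degrees(np.arctan2(-4,-19.6))%360
def ik(bx,bz):  # bar rel. chamber (mm) -> theta, alpha(deg), barrel
    dx,dz=bx-14,bz-86;d=np.hypot(dx,dz);c=(L1**2+d*d-L2**2)/(2*L1*d)
    ph=np.degrees(np.arctan2(dz,dx))+np.degrees(np.arccos(np.clip(c,-1,1)))
    hx,hz=14+L1*np.cos(np.radians(ph)),86+L1*np.sin(np.radians(ph))
    al=np.arctan2(bz-hz,bx-hx)
    return np.radians(A0-ph),np.degrees(al),np.array([bx+8*np.cos(al)-12*np.sin(al),bz+8*np.sin(al)+12*np.cos(al)]),(hx,hz)
def fk(px,pz):  # barrel (chamber mm) -> theta, alpha, bar
    R=np.hypot(70,12);dx,dz=px-14,pz-86;d=np.hypot(dx,dz);c=(L1**2+d*d-R*R)/(2*L1*d)
    ph=np.degrees(np.arctan2(dz,dx))+np.degrees(np.arccos(np.clip(c,-1,1)))
    hx,hz=14+L1*np.cos(np.radians(ph)),86+L1*np.sin(np.radians(ph))
    al=np.arctan2(pz-hz,px-hx)-np.arctan2(12,70)
    return np.radians(A0-ph),np.degrees(al),np.array([hx+62*np.cos(al),hz+62*np.sin(al)])
E
python3 - <<'E'
from h import *
np.set_printoptions(precision=2,suppress=True)
for zb in(168,171,174):
  for xb in (11,12.5,14): print(xb,zb,fk(xb,zb))
S=64.3
for x,z in [(40,140),(55,125),(S+8,110),(S+8,104),(S+8,96),(S+5,94),(S+5,90),(S,86)]:
    print(x,z,*ik(x,z))
E
```

```text
11 168 (np.float64(0.8545519405258291), np.float64(69.81914961887382), array([ 19.5 , 156.35]))
12.5 168 (np.float64(0.8705793945833806), np.float64(68.74822174900004), array([ 20.78, 156.19]))
14 168 (np.float64(0.8881201872769567), np.float64(67.69237993851647), array([ 22.07, 156.04]))
11 171 (np.float64(1.0311767636351639), np.float64(71.7685912557707), array([ 19.89, 159.65]))
12.5 171 (np.float64(1.04630255687811), np.float64(70.72691394888948), array([ 21.19, 159.49]))
14 171 (np.float64(1.0631128023762353), np.float64(69.70550920567875), array([ 22.48, 159.33]))
11 174 (np.float64(1.248592519835011), np.float64(74.6155107127715), array([ 20.45, 163.1 ]))
12.5 174 (np.float64(1.2623766432886099), np.float64(73.59287848105667), array([ 21.75, 162.94]))
14 174 (np.float64(1.2783410027000082), np.float64(72.60085835245519), array([ 23.06, 162.78]))
40 140 0.7118695223247469 45.504393221062216 [ 37.05 154.12] (np.float64(-3.452983521360185), np.float64(95.77514021398824))
55 125 0.9046814013052913 24.856655169024407 [ 57.21 139.25] (np.float64(-1.2564608960082602), np.float64(98.93833068554714))
72.3 110 1.5937157112112699 3.9894178325101057 [ 79.45 122.53] (np.float64(10.450231156899884), np.float64(105.68652181469739))
72.3 104 1.5872138306875103 -1.53702875107417 [ 80.62 115.78] (np.float64(10.322307677980252), np.float64(105.66302568743063))
72.3 96 1.6255039528367454 -9.084649475301427 [ 82.09 106.59] (np.float64(11.077719036132235), np.float64(105.78939801934905))
69.3 94 1.4840138242070944 -10.38812329029782 [ 79.33 104.36] (np.float64(8.316250117142584), np.float64(105.17954606525187))
69.3 90 1.5324372400398945 -14.412794976618304 [80.04 99.63] (np.float64(9.251288742494257), np.float64(105.43218313501697))
64.3 86 1.3007973230640257 -16.70640712450735 [75.41 95.19] (np.float64(4.916998011928431), np.float64(103.82299287113946))
```

play_rows:
  series:
    - {"tx": -0.0007, "ty": 0.0076, "tz": -0.0025, "turn": 0.0}
    - {"tx": -0.0007, "ty": 0.0076, "tz": -0.0025, "turn": 0.0}
    - {"tx": -0.0007, "ty": 0.0076, "tz": -0.0025, "turn": 0.0}
    - {"tx": -0.0007, "ty": 0.0076, "tz": -0.0025, "turn": 0.0}
    - {"tx": 0.0, "ty": 0.0, "tz": 0.0, "turn": 0.0}

```text
time_s: 5.1
position: [0.5045, 0.0866, 0.2284]
tcp_rot: [[0.995, 0.096, -0.001], [0.096, -0.995, -0.0], [-0.001, -0.0, -1.0]]
force: [-1.8, -2.1, 1.1]
opening: 0.218
```

```bash
python3 cap.py d scene
```

```text
5.15 [0.5046 0.0863 0.2286] [-2.5 -2.   0.7] 5.491501991674408
```

View pics/scene_d_z.png

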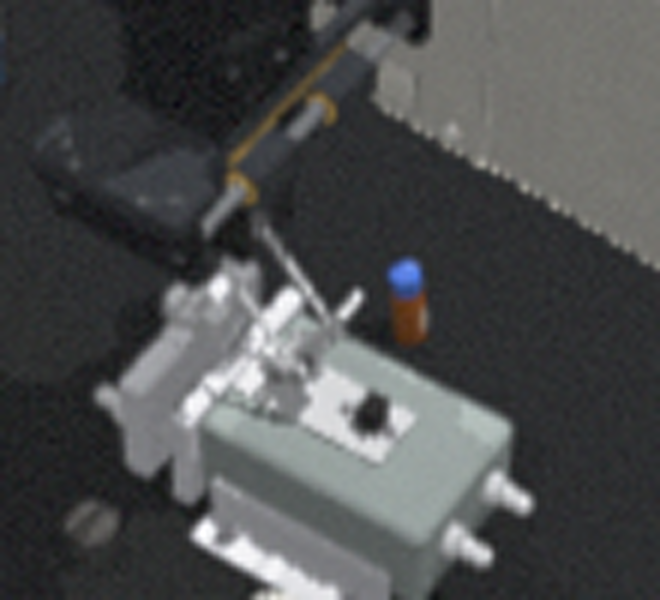

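The loop follows the gripper and the lever stays put. The barrel is in the fingers at about (245,200) in the zoom, and the keeper is at about (215,285). I'll continue the swing.

play_rows:
  series:
    - {"tx": -0.00065, "ty": 0.0071, "tz": -0.0046, "turn": 0.0}
    - {"tx": -0.00065, "ty": 0.0071, "tz": -0.0046, "turn": 0.0}
    - {"tx": -0.00065, "ty": 0.0071, "tz": -0.0046, "turn": 0.0}
    - {"tx": -0.0005, "ty": 0.0058, "tz": -0.005, "turn": 0.0}
    - {"tx": -0.0005, "ty": 0.0058, "tz": -0.005, "turn": 0.0}
    - {"tx": -0.0005, "ty": 0.0058, "tz": -0.005, "turn": 0.0}
    - {"tx": 0.0, "ty": 0.0, "tz": 0.0, "turn": 0.0}

```text
time_s: 5.85
position: [0.5015, 0.1175, 0.2053]
tcp_rot: [[0.995, 0.095, -0.002], [0.095, -0.995, 0.0], [-0.002, -0.001, -1.0]]
force: [-3.6, -0.9, 0.9]
opening: 0.218
```

play_rows:
  series:
    - {"tx": -0.0006, "ty": 0.0045, "tz": -0.0045, "turn": 0.0}
    - {"tx": -0.0006, "ty": 0.0045, "tz": -0.005, "turn": 0.0}
    - {"tx": -0.0006, "ty": 0.003, "tz": -0.0065, "turn": 0.0}
    - {"tx": -0.0006, "ty": 0.003, "tz": -0.0065, "turn": 0.0}
    - {"tx": 0.0, "ty": 0.0, "tz": 0.0, "turn": 0.0}

```text
time_s: 6.35
position: [0.5002, 0.1292, 0.1875]
tcp_rot: [[0.996, 0.095, -0.001], [0.095, -0.996, 0.001], [-0.001, -0.001, -1.0]]
force: [-2.6, -1.4, 2.1]
opening: 0.221
```

```bash
python3 cap.py e; python3 - <<'E'
import cv2
p=cv2.imread("pics/scene_e.png")[150:220,205:285]
p=cv2.convertScaleAbs(p,alpha=1.3,beta=10)
cv2.imwrite("pics/e_b.png",cv2.resize(p,None,fx=8,fy=8,interpolation=cv2.INTER_CUBIC))
E
```

```text
6.45 [0.5002 0.1291 0.1879] [-3.3 -0.7  0.9] 5.41545814636272
```

View pics/e_b.png

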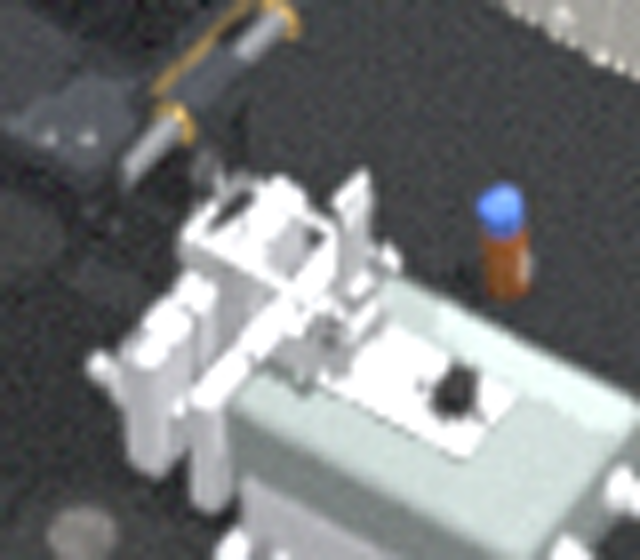

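View pics/top_e_z.png

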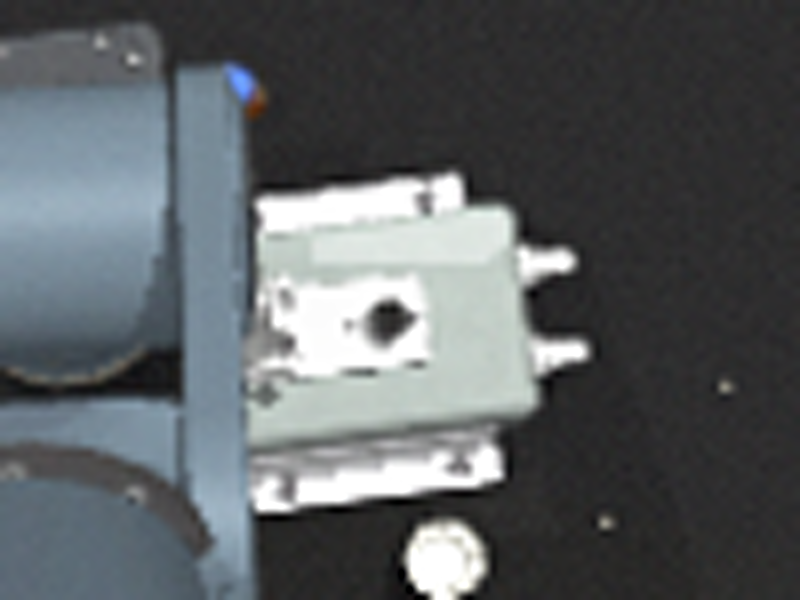

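```bash
cat > ov.py <<'E'
import sys,cv2
from h import *
def frame(s0=-34,lat=-1.0,yaw=95.3):
    o=np.array([.5037,.0827]);u=np.array([-.0915,.9958]);n=np.array([-.9958,-.0915])
    c=o+u*s0/1e3+n*lat/1e3; return (c[0],c[1],np.radians(yaw))
def W(c,x,y,z): return cellpt(c,x/1e3,y/1e3,z/1e3)
def draw(img,cam,c,seat,th,al,org,sc,keep=True):
    def L(a,b,col):
        p=((proj(cam,[W(c,*a),W(c,*b)])-org+0.5)*sc-.5).round().astype(int)
        cv2.line(img,tuple(map(int,p[0])),tuple(map(int,p[1])),col,1,cv2.LINE_AA)
    h=np.array([14-19.6*np.cos(th)-4*np.sin(th),86+19.6*np.sin(th)-4*np.cos(th)])
    b=h+62*np.array([np.cos(al),np.sin(al)]);q=b+8*np.array([np.cos(al),np.sin(al)])+12*np.array([-np.sin(al),np.cos(al)])
    for y in(-15,15): L((h[0],y,h[1]),(b[0],y,b[1]),(0,0,255))
    L((b[0],-15,b[1]),(b[0],15,b[1]),(0,0,255)); L((q[0],-10,q[1]),(q[0],10,q[1]),(255,0,255))
    t=lambda x,z:(14+x*np.cos(th)+z*np.sin(th),86-x*np.sin(th)+z*np.cos(th))
    for y in(-8,8):
        a=t(0,4);e=t(-68,4);L((a[0],y,a[1]),(e[0],y,e[1]),(255,0,0))
    L((e[0],-8,e[1]),(e[0],8,e[1]),(255,0,0))
    if keep:
      for y in(-6,6):
        P=[(-16,-12),(-16,6),(-7,6),(-3,13),(2.2,13),(-2,-2),(8.5,-2),(8.5,3),(16.5,3),(16.5,-12)]
        for i in range(len(P)-1): L((seat+P[i][0],y,86+P[i][1]),(seat+P[i+1][0],y,86+P[i+1][1]),(0,200,0))
      for k in ((-3,13),(2.2,13),(8.5,3),(16.5,3),(-16,6)): L((seat+k[0],-6,86+k[1]),(seat+k[0],6,86+k[1]),(0,200,0))
      xo=seat+16.5-1.7
      for x in(xo-16,xo):
        L((x,-49,74),(x,49,74),(0,255,255))
      for y in(-49,49): L((xo-16,y,74),(xo,y,74),(0,255,255))
    return b,q
E
cat > o1.py <<'E'
from ov import *
org={"scene":(205,150),"top":(215,170)}
c=frame()
# current: barrel chamber from tool displacement
import sys
px,pz=12.6+67.9,171-49.3
th,al,b=fk(px,pz);print("theta",th,"al",al,"bar",b)
im=cv2.imread("pics/scene_e.png")[150:220,205:285];im=cv2.resize(im,None,fx=8,fy=8,interpolation=cv2.INTER_CUBIC)
draw(im,"scene",c,64.3,th,np.radians(al),np.array([205,150]),8);cv2.imwrite("pics/ov_e.png",im)
th,al,b=fk(12.6,171)
im=cv2.imread("pics/top0.png")[170:225,215:295];im=cv2.resize(im,None,fx=10,fy=10,interpolation=cv2.INTER_CUBIC)
draw(im,"top",c,64.3,th,np.radians(al),np.array([215,170]),10);cv2.imwrite("pics/ov_t0.png",im)
im=cv2.imread("pics/scene0.png")[160:230,210:300];im=cv2.resize(im,None,fx=8,fy=8,interpolation=cv2.INTER_CUBIC)
draw(im,"scene",c,64.3,th,np.radians(al),np.array([210,160]),8);cv2.imwrite("pics/ov_s0.png",im)
E
python3 o1.py
```

```text
theta 1.635590741311824 al 3.194485973218276 bar [ 73.18113595 109.27284308]
```

View pics/ov_e.png

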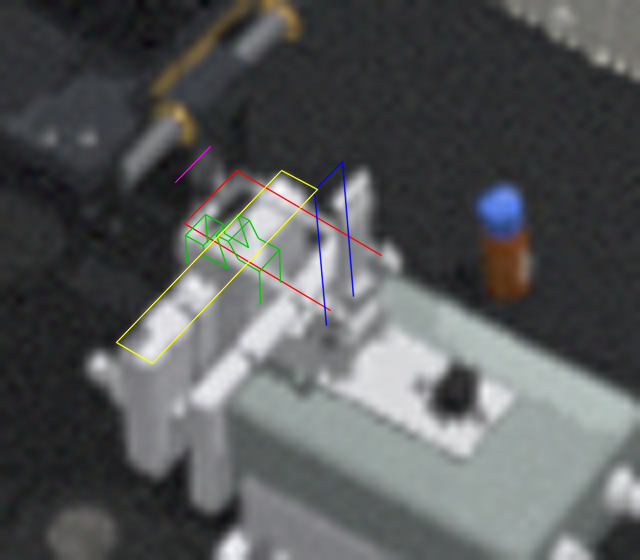

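View pics/ov_t0.png

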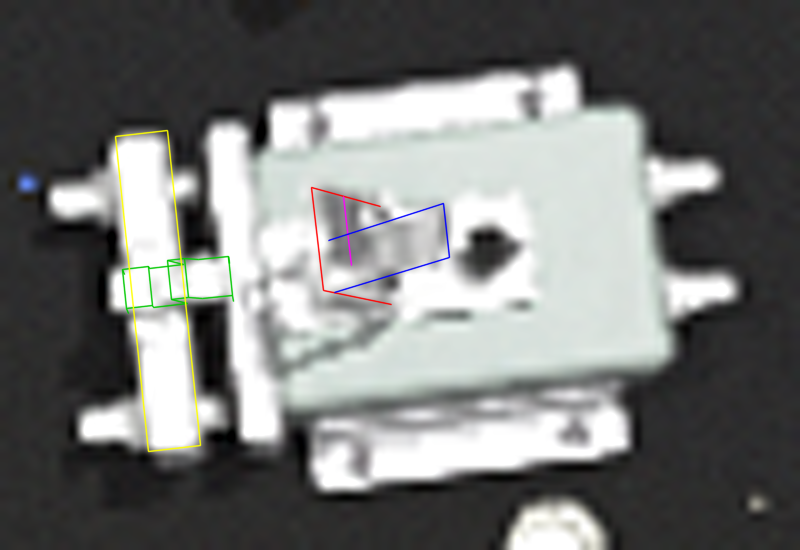

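View pics/ov_s0.png

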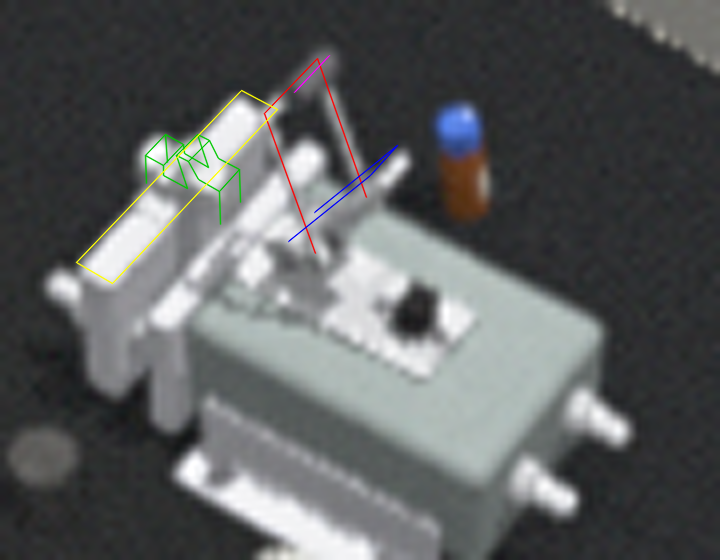

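```bash
python3 - <<'E'
import cv2,numpy as np
p=cv2.imread("pics/scene_e.png")[160:200,220:265].astype(float)
p=np.clip((p/255)**1.6*300,0,255).astype('uint8')
a=cv2.resize(p,None,fx=14,fy=14,interpolation=cv2.INTER_CUBIC)
cv2.imwrite("pics/e_c.png",a)
E
```

```text
(no output)
```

View pics/e_c.png

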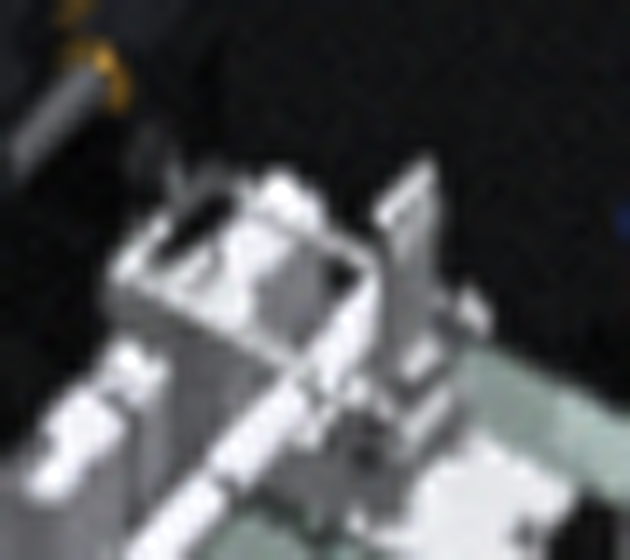

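```bash
python3 - <<'E'
from h import *
np.set_printoptions(precision=2,suppress=True)
for x,z in [(73.2,109.3),(75,109),(75,104),(75,99),(75,94),(72,93),(69,93),(66,92),(64,90)]:
    print(x,z,*ik(x,z))
E
```

```text
73.2 109.3 1.6366114676076577 3.2170591353598077 [ 80.51 121.73] (np.float64(11.297705816141024), np.float64(105.82063586628547))
75 109 1.725779716790687 2.7896219800053106 [ 82.41 121.38] (np.float64(13.073471912957409), np.float64(105.98253101346077))
75 104 1.7236862742525674 -1.8305859125663502 [ 83.38 115.74] (np.float64(13.031641693324234), np.float64(105.98054759484565))
75 99 1.7419072046318653 -6.4779338069911185 [ 84.3  110.02] (np.float64(13.39584645944793), np.float64(105.9948743056674))
75 94 1.780762624050145 -11.162999473862742 [ 85.17 104.22] (np.float64(14.173016213710211), np.float64(106.0032513704596))
72 93 1.6388096205951597 -11.939544449548938 [ 82.31 103.09] (np.float64(11.341281099571528), np.float64(105.82652803212162))
69 93 1.4780084648013379 -11.296613544439088 [ 79.2 103.2] (np.float64(8.20117323213642), np.float64(105.14506746178526))
66 92 1.314477606476612 -11.108680503930719 [ 76.16 102.23] (np.float64(5.161663929822813), np.float64(103.94557927486892))
64 90 1.211639698952858 -12.050011676796425 [ 74.33 100.07] (np.float64(3.3661235879230205), np.float64(102.94345515096236))
```

play_rows:
  series:
    - {"tx": -0.0004, "ty": 0.0018, "tz": -0.004, "turn": 0.0}
    - {"tx": -0.0004, "ty": 0.0018, "tz": -0.0035, "turn": 0.0}
    - {"tx": 0.0, "ty": 0.0, "tz": 0.0, "turn": 0.0}

```text
time_s: 6.75
position: [0.4998, 0.1317, 0.1818]
tcp_rot: [[0.995, 0.095, 0.0], [0.095, -0.995, -0.0], [0.0, 0.0, -1.0]]
force: [-3.5, -0.7, 1.8]
opening: 0.218
```

play_rows:
  series:
    - {"tx": 0.0, "ty": 0.0006, "tz": -0.0024, "turn": 0.0}
    - {"tx": 0.0, "ty": 0.0006, "tz": -0.0024, "turn": 0.0}
    - {"tx": 0.0, "ty": 0.0006, "tz": -0.0024, "turn": 0.0}
    - {"tx": 0.0, "ty": 0.0, "tz": 0.0, "turn": 0.0}

```text
time_s: 7.15
position: [0.4997, 0.1332, 0.176]
tcp_rot: [[0.996, 0.095, -0.0], [0.095, -0.996, 0.0], [-0.0, -0.0, -1.0]]
force: [-4.5, -1.0, 1.7]
opening: 0.216
```

play_rows:
  series:
    - {"tx": -0.001, "ty": 0.0004, "tz": -0.0015, "turn": 0.0}
    - {"tx": 0.0, "ty": 0.0004, "tz": -0.0015, "turn": 0.0}
    - {"tx": 0.0, "ty": 0.0, "tz": 0.0, "turn": 0.0}

```text
time_s: 7.45
position: [0.4993, 0.1338, 0.1739]
tcp_rot: [[0.996, 0.095, 0.001], [0.095, -0.996, 0.0], [0.001, -0.0, -1.0]]
force: [-2.4, -0.8, 1.1]
opening: 0.213
```

```bash
python3 cap.py f scene; python3 - <<'E'
import cv2,numpy as np
p=cv2.imread("pics/scene_f.png")[160:200,220:265].astype(float)
p=np.clip((p/255)**1.6*300,0,255).astype('uint8')
a=cv2.resize(p,None,fx=14,fy=14,interpolation=cv2.INTER_CUBIC)
cv2.imwrite("pics/f_c.png",a)
E
```

```text
7.5 [0.4993 0.1338 0.1739] [-2.1 -1.9  1.6] 5.429003389114343
```

View pics/f_c.png

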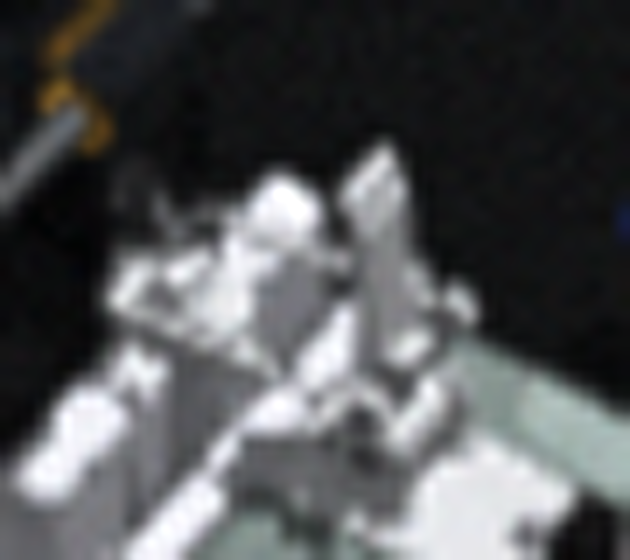

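```bash
cat > o2.py <<'E'
import sys
from ov import *
pic,px,pz,seat,out=sys.argv[1],float(sys.argv[2]),float(sys.argv[3]),float(sys.argv[4]),sys.argv[5]
c=frame(); th,al,b=fk(px,pz);print("theta",th,"al",al,"bar",b)
p=cv2.imread(pic)[160:200,220:265].astype(float);p=np.clip((p/255)**1.6*300,0,255).astype('uint8')
im=cv2.resize(p,None,fx=14,fy=14,interpolation=cv2.INTER_CUBIC)
draw(im,"scene",c,seat,th,np.radians(al),np.array([220-1.0,160-1.45]),14);cv2.imwrite(out,im)
E
python3 o2.py pics/scene_f.png 85.3 107.8 64.3 pics/ov_f.png
```

```text
theta 1.7871933133581666 al -8.27667822739171 bar [75.65588334 97.07661369]
```

View pics/ov_f.png

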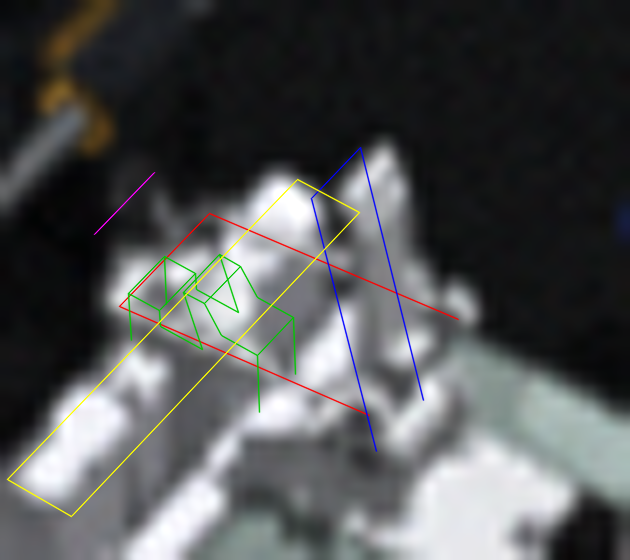

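play_rows:
  series:
    - {"tx": 0.0, "ty": 0.0003, "tz": -0.0015, "turn": 0.0}
    - {"tx": 0.0, "ty": 0.0003, "tz": -0.0015, "turn": 0.0}
    - {"tx": 0.0, "ty": 0.0, "tz": -0.0012, "turn": 0.0}
    - {"tx": 0.0, "ty": 0.0, "tz": 0.0, "turn": 0.0}

```text
time_s: 7.9
position: [0.4992, 0.1343, 0.1704]
tcp_rot: [[0.996, 0.095, 0.001], [0.095, -0.996, 0.0], [0.001, -0.0, -1.0]]
force: [-2.1, -0.8, 2.0]
opening: 0.218
```

play_rows:
  series:
    - {"tx": 0.0001, "ty": -0.0012, "tz": 0.0, "turn": 0.0}
    - {"tx": 0.0001, "ty": -0.0012, "tz": 0.0, "turn": 0.0}
    - {"tx": 0.0, "ty": 0.0, "tz": 0.0, "turn": 0.0}

```text
time_s: 8.2
position: [0.4993, 0.1326, 0.1706]
tcp_rot: [[0.996, 0.094, 0.001], [0.094, -0.996, 0.001], [0.001, -0.001, -1.0]]
force: [-1.3, 1.2, 2.2]
opening: 0.22
```

play_rows:
  series:
    - {"tx": 0.0001, "ty": -0.0012, "tz": 0.0, "turn": 0.0}
    - {"tx": 0.0001, "ty": -0.0012, "tz": 0.0, "turn": 0.0}
    - {"tx": 0.0, "ty": 0.0, "tz": 0.0, "turn": 0.0}

```text
time_s: 8.5
position: [0.4994, 0.1312, 0.1706]
tcp_rot: [[0.996, 0.094, 0.001], [0.094, -0.996, 0.002], [0.001, -0.002, -1.0]]
force: [-1.0, 5.7, 1.6]
opening: 0.218
```

play_rows:
  series:
    - {"tx": 0.0001, "ty": -0.0012, "tz": 0.0, "turn": 0.0}
    - {"tx": 0.0001, "ty": -0.0012, "tz": 0.0, "turn": 0.0}
    - {"tx": 0.0, "ty": 0.0, "tz": 0.0, "turn": 0.0}

```text
time_s: 8.8
position: [0.4994, 0.1306, 0.1707]
tcp_rot: [[0.996, 0.092, 0.001], [0.092, -0.996, 0.005], [0.001, -0.004, -1.0]]
force: [-1.6, 11.1, 2.9]
opening: 0.22
```

```bash
python3 - <<'E'
from h import *
np.set_printoptions(precision=2,suppress=True)
for x,z in [(71,93),(71,90),(71,88),(71,86),(68,86),(67,86),(66,86)]:
    print(x,z,*ik(x,z))
E
```

```text
71 93 1.5864003009519265 -11.78231996080161 [ 81.28 103.11] (np.float64(10.306312440661117), np.float64(105.66002726890238))
71 90 1.623742313309085 -14.748947410244506 [81.79 99.57] (np.float64(11.042861802848225), np.float64(105.78421930941289))
71 88 1.6533087474224668 -16.7450040639504 [82.12 97.19] (np.float64(11.629017831306147), np.float64(105.86299180777497))
71 86 1.6865700895102222 -18.751567427139594 [82.43 94.79] (np.float64(12.290877192982455), np.float64(105.93085294789293))
68 86 1.5252934981481072 -18.23210419798684 [79.35 94.89] (np.float64(9.112592592592591), np.float64(105.39776401635042))
67 86 1.4680570708951826 -17.92943142738532 [78.31 94.95] (np.float64(8.010943396226416), np.float64(105.08641404237045))
66 86 1.4085348140472895 -17.55095778733579 [77.25 95.03] (np.float64(6.886153846153846), np.float64(104.6963416982951))
```

play_rows:
  series:
    - {"tx": -0.0002, "ty": 0.002, "tz": 0.0, "turn": 0.0}
    - {"tx": -0.0002, "ty": 0.002, "tz": 0.0, "turn": 0.0}
    - {"tx": 0.0, "ty": 0.0016, "tz": 0.0, "turn": 0.0}
    - {"tx": 0.0, "ty": 0.0, "tz": 0.0, "turn": 0.0}

```text
time_s: 9.2
position: [0.4994, 0.1322, 0.1705]
tcp_rot: [[0.995, 0.095, 0.001], [0.095, -0.995, -0.001], [0.0, 0.001, -1.0]]
force: [-0.5, -2.9, 0.8]
opening: 0.221
```

play_rows:
  series:
    - {"tx": 0.0, "ty": 0.0002, "tz": -0.0012, "turn": 0.0}
    - {"tx": 0.0, "ty": 0.0002, "tz": -0.0012, "turn": 0.0}
    - {"tx": 0.0, "ty": 0.0002, "tz": -0.0012, "turn": 0.0}
    - {"tx": 0.0, "ty": 0.0, "tz": 0.0, "turn": 0.0}

```text
time_s: 9.6
position: [0.4992, 0.1332, 0.1675]
tcp_rot: [[0.996, 0.095, 0.0], [0.095, -0.996, -0.0], [0.0, 0.0, -1.0]]
force: [-1.0, -2.8, 1.5]
opening: 0.218
```

play_rows:
  series:
    - {"tx": 0.0, "ty": 0.0002, "tz": -0.0012, "turn": 0.0}
    - {"tx": 0.0, "ty": 0.0002, "tz": -0.0012, "turn": 0.0}
    - {"tx": 0.0, "ty": 0.0, "tz": 0.0, "turn": 0.0}

```text
time_s: 9.9
position: [0.4991, 0.1338, 0.1656]
tcp_rot: [[0.996, 0.095, 0.0], [0.095, -0.996, 0.0], [0.0, -0.0, -1.0]]
force: [-0.3, -3.2, 1.8]
opening: 0.217
```

play_rows:
  series:
    - {"tx": 0.0, "ty": 0.0, "tz": -0.0012, "turn": 0.0}
    - {"tx": 0.0, "ty": 0.0, "tz": 0.0, "turn": 0.0}

```text
time_s: 10.1
position: [0.4991, 0.1339, 0.1647]
tcp_rot: [[0.996, 0.095, 0.0], [0.095, -0.996, 0.0], [0.0, -0.0, -1.0]]
force: [-0.3, -2.1, 2.4]
opening: 0.219
```

play_rows:
  series:
    - {"tx": 0.0, "ty": 0.0, "tz": -0.0012, "turn": 0.0}
    - {"tx": 0.0, "ty": 0.0, "tz": 0.0, "turn": 0.0}

```text
time_s: 10.3
position: [0.4991, 0.1339, 0.1637]
tcp_rot: [[0.996, 0.095, 0.0], [0.095, -0.996, 0.0], [0.0, -0.0, -1.0]]
force: [0.1, -1.1, 1.6]
opening: 0.223
```

play_rows:
  series:
    - {"tx": 0.0, "ty": 0.0, "tz": -0.0012, "turn": 0.0}
    - {"tx": 0.0, "ty": 0.0, "tz": 0.0, "turn": 0.0}

```text
time_s: 10.5
position: [0.4991, 0.1338, 0.1627]
tcp_rot: [[0.996, 0.095, 0.0], [0.095, -0.996, 0.0], [0.0, -0.0, -1.0]]
force: [-0.5, -0.5, 0.7]
opening: 0.22
```

play_rows:
  series:
    - {"tx": 0.0, "ty": 0.0, "tz": -0.0012, "turn": 0.0}
    - {"tx": 0.0, "ty": 0.0, "tz": 0.0, "turn": 0.0}

```text
time_s: 10.7
position: [0.4991, 0.1337, 0.1618]
tcp_rot: [[0.996, 0.095, 0.0], [0.095, -0.996, 0.0], [0.0, -0.0, -1.0]]
force: [0.4, -1.1, 2.0]
opening: 0.217
```

play_rows:
  series:
    - {"tx": 0.0, "ty": 0.0, "tz": -0.0012, "turn": 0.0}
    - {"tx": 0.0, "ty": 0.0, "tz": 0.0, "turn": 0.0}

```text
time_s: 10.9
position: [0.4991, 0.1338, 0.1613]
tcp_rot: [[0.996, 0.095, 0.0], [0.095, -0.996, 0.0], [0.0, -0.0, -1.0]]
force: [-1.3, -1.0, 6.2]
opening: 0.219
```

```bash
python3 cap.py g scene; python3 o2.py pics/scene_g.png 84.9 95 66 pics/ov_g.png;  python3 - <<'E'
import cv2,numpy as np
p=cv2.imread("pics/scene_g.png")[160:200,220:265].astype(float)
p=np.clip((p/255)**1.6*300,0,255).astype('uint8')
cv2.imwrite("pics/g_c.png",cv2.resize(p,None,fx=14,fy=14,interpolation=cv2.INTER_CUBIC))
E
```

```text
10.95 [0.4991 0.1338 0.1614] [-1.2 -0.8  6.2] 5.430176442711818
theta 1.8088353466472935 al -18.62987146759824 bar [73.4857434  86.18440324]
```

View pics/g_c.png

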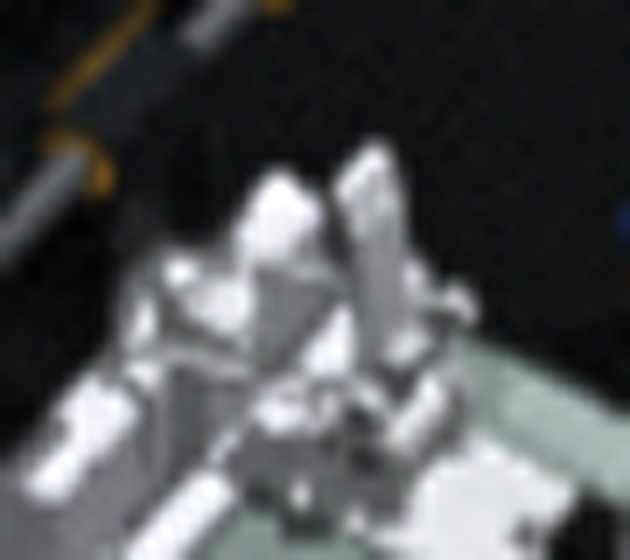

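View pics/ov_g.png

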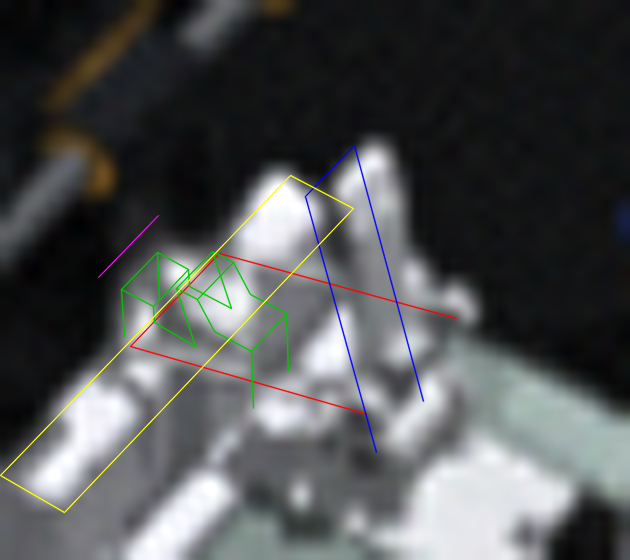

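play_rows:
  series:
    - {"tx": 0.0, "ty": 0.0, "tz": 0.0006, "turn": 0.0}
    - {"tx": 0.0001, "ty": -0.0012, "tz": 0.0, "turn": 0.0}
    - {"tx": 0.0001, "ty": -0.0012, "tz": 0.0, "turn": 0.0}
    - {"tx": 0.0, "ty": 0.0, "tz": 0.0, "turn": 0.0}

```text
time_s: 11.35
position: [0.4992, 0.1324, 0.1615]
tcp_rot: [[0.996, 0.094, 0.0], [0.094, -0.996, 0.001], [0.0, -0.001, -1.0]]
force: [-0.6, 4.7, 5.8]
opening: 0.224
```

play_rows:
  series:
    - {"tx": 0.0001, "ty": -0.0012, "tz": 0.0, "turn": 0.0}
    - {"tx": 0.0, "ty": -0.0012, "tz": 0.0, "turn": 0.0}
    - {"tx": 0.0, "ty": 0.0, "tz": 0.0, "turn": 0.0}

```text
time_s: 11.65
position: [0.4994, 0.1305, 0.1616]
tcp_rot: [[0.996, 0.094, 0.001], [0.094, -0.996, 0.001], [0.001, -0.001, -1.0]]
force: [0.1, 4.7, 6.4]
opening: 0.216
```

play_rows:
  series:
    - {"tx": 0.0, "ty": -0.0012, "tz": 0.0004, "turn": 0.0}
    - {"tx": 0.0, "ty": 0.0, "tz": 0.0, "turn": 0.0}

```text
time_s: 11.85
position: [0.4994, 0.1302, 0.1617]
tcp_rot: [[0.996, 0.093, 0.001], [0.093, -0.996, 0.003], [0.001, -0.002, -1.0]]
force: [0.1, 7.8, 4.2]
opening: 0.219
```

play_rows:
  series:
    - {"tx": 0.0001, "ty": -0.0012, "tz": 0.0, "turn": 0.0}
    - {"tx": 0.0, "ty": 0.0, "tz": 0.0, "turn": 0.0}

```text
time_s: 12.05
position: [0.4994, 0.1299, 0.1617]
tcp_rot: [[0.996, 0.093, 0.001], [0.093, -0.996, 0.004], [0.001, -0.004, -1.0]]
force: [-0.9, 12.0, 4.0]
opening: 0.217
```

play_rows:
  series:
    - {"tx": 0.0, "ty": 0.0012, "tz": 0.0003, "turn": 0.0}
    - {"tx": 0.0, "ty": 0.0, "tz": 0.0, "turn": 0.0}

```text
time_s: 12.25
position: [0.4994, 0.1301, 0.1618]
tcp_rot: [[0.996, 0.094, 0.0], [0.094, -0.996, 0.002], [0.001, -0.002, -1.0]]
force: [0.7, 7.1, 3.0]
opening: 0.217
```

play_rows:
  series:
    - {"tx": 0.0, "ty": 0.0004, "tz": 0.0, "turn": 0.0}
    - {"tx": 0.0, "ty": 0.0, "tz": 0.0, "turn": 0.0}
    - {"tx": 0.0, "ty": 0.0, "tz": 0.0, "turn": 0.0}

```text
time_s: 12.55
position: [0.4994, 0.1302, 0.1618]
tcp_rot: [[0.996, 0.094, 0.0], [0.094, -0.996, 0.002], [0.0, -0.002, -1.0]]
force: [-0.4, 7.1, 2.8]
opening: 0.222
```

play_rows:
  series:
    - {"tx": 0.0, "ty": 0.001, "tz": 0.0, "turn": 0.0}
    - {"tx": 0.0, "ty": 0.0, "tz": 0.0, "turn": 0.0}

```text
time_s: 12.75
position: [0.4994, 0.1303, 0.1617]
tcp_rot: [[0.996, 0.095, 0.0], [0.095, -0.996, 0.0], [0.0, -0.0, -1.0]]
force: [0.2, 5.1, 1.9]
opening: 0.218
```

play_rows:
  series:
    - {"tx": 0.0, "ty": 0.0, "tz": 0.0, "turn": 0.0}
    - {"tx": 0.0, "ty": 0.0, "tz": 0.0, "turn": 0.0}
    - {"tx": 0.0, "ty": 0.0, "tz": 0.0, "turn": 0.0}
    - {"tx": 0.0, "ty": 0.0, "tz": 0.0, "turn": 0.0}
  gripper: 0.55

```text
time_s: 13.15
position: [0.4992, 0.1296, 0.1617]
tcp_rot: [[0.996, 0.095, -0.001], [0.095, -0.996, -0.0], [-0.001, 0.0, -1.0]]
force: [0.9, -0.0, -0.6]
opening: 0.489
```

play_rows:
  series:
    - {"tx": 0.0, "ty": 0.0, "tz": 0.008, "turn": 0.0}
    - {"tx": 0.0, "ty": 0.0, "tz": 0.012, "turn": 0.0}
    - {"tx": 0.0, "ty": 0.0, "tz": 0.03, "turn": 0.0}
    - {"tx": 0.0, "ty": 0.0, "tz": 0.04, "turn": 0.0}
    - {"tx": 0.0, "ty": 0.0, "tz": 0.04, "turn": 0.0}
    - {"tx": 0.0, "ty": 0.0, "tz": 0.0, "turn": 0.0}

```text
time_s: 13.75
position: [0.5019, 0.1302, 0.2709]
tcp_rot: [[0.995, 0.095, 0.011], [0.095, -0.995, 0.0], [0.011, 0.001, -1.0]]
force: [1.2, -1.2, 0.4]
opening: 0.555
```

```bash
python3 cap.py h;  python3 - <<'E'
import cv2,numpy as np
p=cv2.imread("pics/scene_h.png")[155:205,215:275].astype(float)
p=np.clip((p/255)**1.6*300,0,255).astype('uint8')
cv2.imwrite("pics/h_c.png",cv2.resize(p,None,fx=12,fy=12,interpolation=cv2.INTER_CUBIC))
E
```

```text
13.85 [0.4995 0.1301 0.2672] [-0.5 -0.3 -1.3] 5.444185002786148
```

View pics/h_c.png

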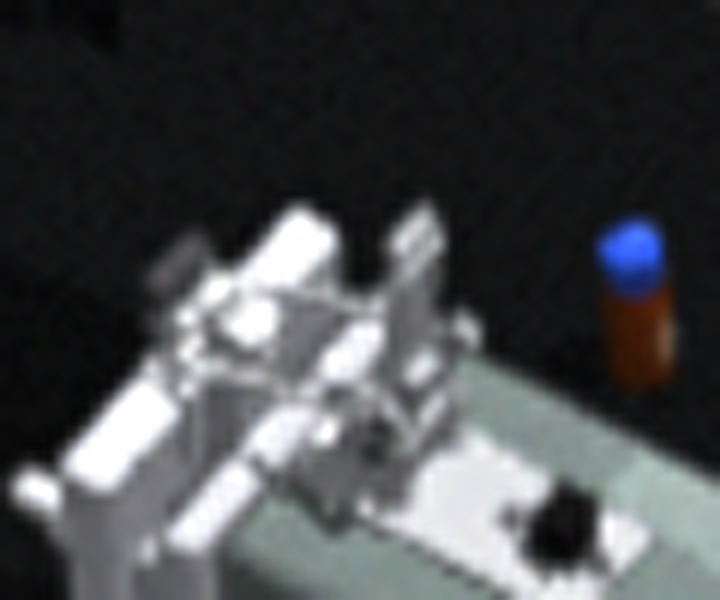

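View pics/top_h_z.png

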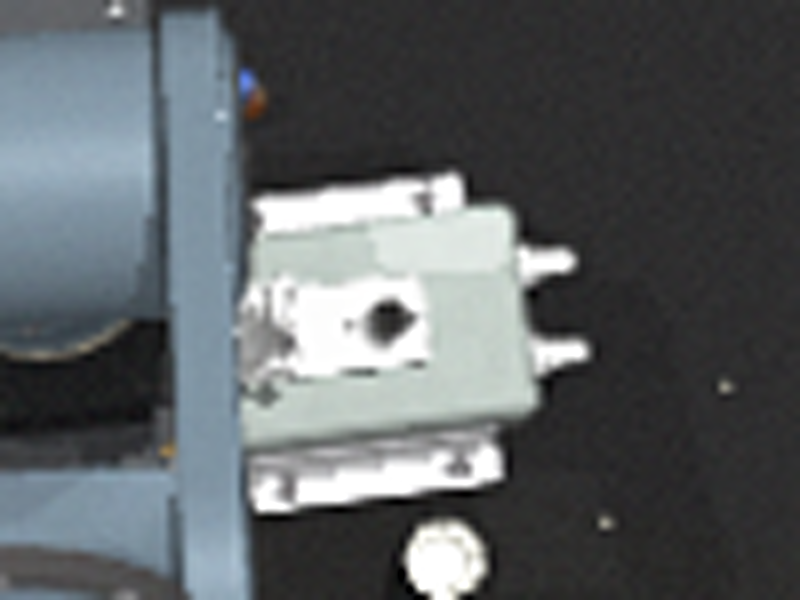

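play_rows:
  series:
    - {"tx": 0.0013, "ty": -0.0142, "tz": 0.0, "turn": 0.0}
    - {"tx": 0.0013, "ty": -0.0142, "tz": 0.0, "turn": 0.0}
    - {"tx": 0.0013, "ty": -0.0142, "tz": 0.0, "turn": 0.0}
    - {"tx": 0.0013, "ty": -0.0142, "tz": 0.0, "turn": 0.0}
    - {"tx": 0.0, "ty": 0.0, "tz": -0.02, "turn": 0.0}
    - {"tx": 0.0, "ty": 0.0, "tz": -0.02, "turn": 0.0}
    - {"tx": 0.0, "ty": 0.0, "tz": 0.0, "turn": 0.0}
  gripper: 0.0

```text
time_s: 14.55
position: [0.5023, 0.0836, 0.232]
tcp_rot: [[0.996, 0.093, -0.005], [0.093, -0.996, 0.0], [-0.005, -0.001, -1.0]]
force: [0.7, 0.1, 0.1]
opening: 0.033
```

play_rows:
  series:
    - {"tx": 0.0, "ty": 0.0, "tz": -0.014, "turn": 0.0}
    - {"tx": 0.0, "ty": 0.0, "tz": -0.014, "turn": 0.0}
    - {"tx": 0.0, "ty": 0.0, "tz": -0.01, "turn": 0.0}
    - {"tx": 0.0, "ty": 0.0, "tz": 0.0, "turn": 0.0}

```text
time_s: 14.95
position: [0.5028, 0.0846, 0.2023]
tcp_rot: [[0.995, 0.095, -0.003], [0.095, -0.995, 0.0], [-0.003, -0.0, -1.0]]
force: [0.3, 0.1, -0.3]
opening: 0.005
```

```bash
python3 cap.py i scene;  python3 - <<'E'
import cv2,numpy as np
p=cv2.imread("pics/scene_i.png")[145:205,205:285].astype(float)
p=np.clip((p/255)**.8*300,0,255).astype('uint8')
cv2.imwrite("pics/i_c.png",cv2.resize(p,None,fx=9,fy=9,interpolation=cv2.INTER_CUBIC))
E
```

```text
15.0 [0.5032 0.0847 0.2029] [-0.1 -0.   0.6] 5.442150562411848
```

View pics/i_c.png

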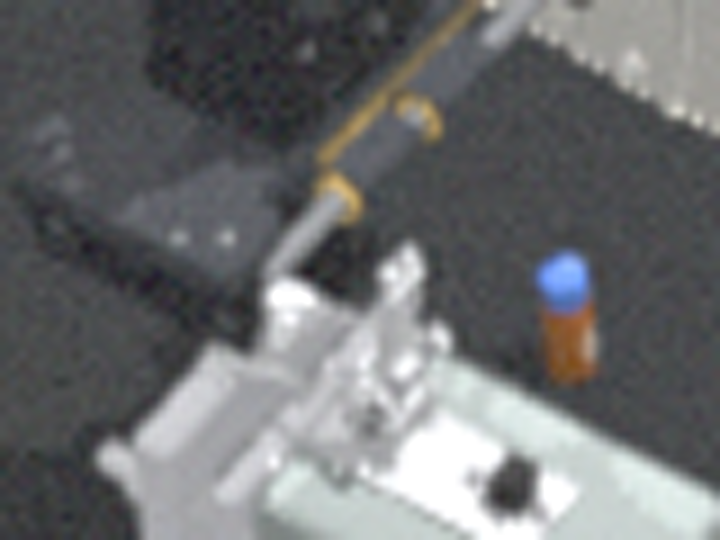

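play_rows:
  series:
    - {"tx": 0.0003, "ty": -0.0037, "tz": 0.0, "turn": 0.0}
    - {"tx": 0.0003, "ty": -0.0037, "tz": 0.0, "turn": 0.0}
    - {"tx": 0.0, "ty": 0.0, "tz": 0.0, "turn": 0.0}

```text
time_s: 15.3
position: [0.5043, 0.0783, 0.204]
tcp_rot: [[0.996, 0.094, 0.001], [0.094, -0.996, -0.0], [0.001, 0.0, -1.0]]
force: [0.5, 0.1, -0.8]
opening: 0.004
```

play_rows:
  series:
    - {"tx": 0.0002, "ty": -0.0025, "tz": 0.0, "turn": 0.0}
    - {"tx": 0.0002, "ty": -0.0025, "tz": 0.0, "turn": 0.0}
    - {"tx": 0.0, "ty": 0.0, "tz": 0.0, "turn": 0.0}

```text
time_s: 15.6
position: [0.5044, 0.0744, 0.2036]
tcp_rot: [[0.996, 0.094, 0.0], [0.094, -0.996, -0.0], [0.0, 0.0, -1.0]]
force: [0.3, 0.1, 0.1]
opening: 0.009
```

play_rows:
  series:
    - {"tx": 0.0002, "ty": -0.0025, "tz": 0.0, "turn": 0.0}
    - {"tx": 0.0002, "ty": -0.0025, "tz": 0.0, "turn": 0.0}
    - {"tx": 0.0, "ty": 0.0, "tz": 0.0, "turn": 0.0}

```text
time_s: 15.9
position: [0.5046, 0.0712, 0.2035]
tcp_rot: [[0.996, 0.094, 0.0], [0.094, -0.996, 0.001], [0.0, -0.001, -1.0]]
force: [1.3, 4.6, 0.4]
opening: 0.003
```

play_rows:
  series:
    - {"tx": 0.0002, "ty": -0.0025, "tz": 0.0, "turn": 0.0}
    - {"tx": 0.0002, "ty": -0.0025, "tz": 0.0, "turn": 0.0}
    - {"tx": 0.0, "ty": 0.0, "tz": 0.0, "turn": 0.0}

```text
time_s: 16.2
position: [0.5049, 0.0674, 0.2033]
tcp_rot: [[0.996, 0.094, 0.0], [0.094, -0.996, 0.002], [0.0, -0.002, -1.0]]
force: [0.2, 6.1, -0.8]
opening: 0.004
```

```bash
python3 - <<'E'
import numpy as np
r=48
def C(t): return np.array([14-r*np.cos(t)+4*np.sin(t),86+r*np.sin(t)+4*np.cos(t)])
ts=[1.385,1.25,1.1,.95,.8,.65,.5,.4,.3,.2,.1,0]
p=C(ts[0])
for t in ts[1:]:
    q=C(t);d=q-p;p=q
    print(t,q.round(1),"d",d.round(1),"units tx %.4f ty %.4f tz %.4f"%(-.0915*d[0]/800,.9958*d[0]/800,d[1]/800), "TCPz",round(q[1]+69.7,1),"y",round(.0615*1e3+(q[0]+9.5-12.6)*.9958,1))
E
```

```text
1.25 [  2.7 132.8] d [-6.4 -1.1] units tx 0.0007 ty -0.0080 tz -0.0014 TCPz 202.5 y 61.1
1.1 [ -4.2 130.6] d [-6.9 -2.2] units tx 0.0008 ty -0.0085 tz -0.0028 TCPz 200.3 y 54.2
0.95 [-10.7 127.4] d [-6.5 -3.2] units tx 0.0007 ty -0.0080 tz -0.0040 TCPz 197.1 y 47.8
0.8 [-16.6 123.2] d [-5.9 -4.2] units tx 0.0007 ty -0.0074 tz -0.0052 TCPz 192.9 y 41.9
0.65 [-21.8 118.2] d [-5.2 -5. ] units tx 0.0006 ty -0.0065 tz -0.0062 TCPz 187.9 y 36.7
0.5 [-26.2 112.5] d [-4.4 -5.7] units tx 0.0005 ty -0.0055 tz -0.0071 TCPz 182.2 y 32.3
0.4 [-28.7 108.4] d [-2.4 -4.1] units tx 0.0003 ty -0.0030 tz -0.0052 TCPz 178.1 y 29.9
0.3 [-30.7 104. ] d [-2.  -4.4] units tx 0.0002 ty -0.0025 tz -0.0055 TCPz 173.7 y 27.9
0.2 [-32.2  99.5] d [-1.6 -4.5] units tx 0.0002 ty -0.0020 tz -0.0057 TCPz 169.2 y 26.3
0.1 [-33.4  94.8] d [-1.1 -4.7] units tx 0.0001 ty -0.0014 tz -0.0059 TCPz 164.5 y 25.2
0 [-34.  90.] d [-0.6 -4.8] units tx 0.0001 ty -0.0008 tz -0.0060 TCPz 159.7 y 24.6
```

play_rows:
  series:
    - {"tx": 0.0004, "ty": -0.004, "tz": -0.0007, "turn": 0.0}
    - {"tx": 0.0004, "ty": -0.004, "tz": -0.0007, "turn": 0.0}
    - {"tx": 0.0004, "ty": -0.0042, "tz": -0.0014, "turn": 0.0}
    - {"tx": 0.0004, "ty": -0.0042, "tz": -0.0014, "turn": 0.0}
    - {"tx": 0.0, "ty": 0.0, "tz": 0.0, "turn": 0.0}

```text
time_s: 16.7
position: [0.5062, 0.0545, 0.2]
tcp_rot: [[0.996, 0.094, 0.0], [0.094, -0.996, 0.002], [0.0, -0.002, -1.0]]
force: [0.7, 6.3, 0.5]
opening: 0.004
```

play_rows:
  series:
    - {"tx": 0.0004, "ty": -0.004, "tz": -0.002, "turn": 0.0}
    - {"tx": 0.0003, "ty": -0.004, "tz": -0.002, "turn": 0.0}
    - {"tx": 0.0, "ty": 0.0, "tz": 0.0, "turn": 0.0}

```text
time_s: 17.0
position: [0.5069, 0.0482, 0.1969]
tcp_rot: [[0.996, 0.094, 0.0], [0.094, -0.996, 0.002], [0.001, -0.002, -1.0]]
force: [1.6, 6.8, 1.1]
opening: 0.005
```

```bash
python3 cap.py j scene;  python3 - <<'E'
import cv2,numpy as np
p=cv2.imread("pics/scene_j.png")[145:205,205:285].astype(float)
p=np.clip((p/255)**.9*300,0,255).astype('uint8')
cv2.imwrite("pics/j_c.png",cv2.resize(p,None,fx=9,fy=9,interpolation=cv2.INTER_CUBIC))
E
```

```text
17.05 [0.5069 0.0482 0.1969] [0.7 6.4 0.2] 5.379726351889702
```

View pics/j_c.png

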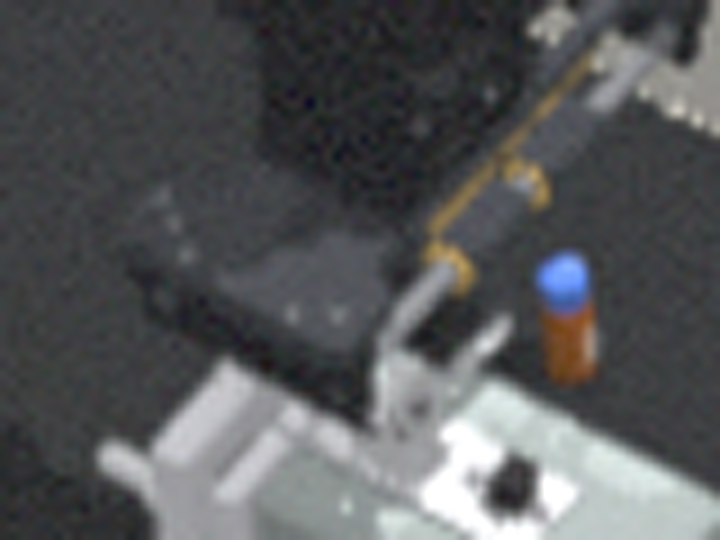

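play_rows:
  series:
    - {"tx": 0.0004, "ty": -0.0037, "tz": -0.0026, "turn": 0.0}
    - {"tx": 0.0003, "ty": -0.0037, "tz": -0.0026, "turn": 0.0}
    - {"tx": 0.0003, "ty": -0.0032, "tz": -0.0031, "turn": 0.0}
    - {"tx": 0.0003, "ty": -0.0032, "tz": -0.0031, "turn": 0.0}
    - {"tx": 0.0, "ty": 0.0, "tz": 0.0, "turn": 0.0}

```text
time_s: 17.55
position: [0.508, 0.0368, 0.1878]
tcp_rot: [[0.996, 0.094, 0.0], [0.094, -0.996, 0.001], [0.0, -0.001, -1.0]]
force: [2.2, 4.7, 1.1]
opening: 0.001
```

play_rows:
  series:
    - {"tx": 0.0003, "ty": -0.0028, "tz": -0.0036, "turn": 0.0}
    - {"tx": 0.0003, "ty": -0.0028, "tz": -0.0036, "turn": 0.0}
    - {"tx": 0.0, "ty": 0.0, "tz": 0.0, "turn": 0.0}

```text
time_s: 17.85
position: [0.5084, 0.0319, 0.1821]
tcp_rot: [[0.996, 0.095, 0.0], [0.095, -0.996, 0.0], [0.0, -0.0, -1.0]]
force: [-0.4, 3.6, 2.0]
opening: 0.001
```

play_rows:
  series:
    - {"tx": 0.0001, "ty": -0.0015, "tz": -0.0026, "turn": 0.0}
    - {"tx": 0.0001, "ty": -0.0015, "tz": -0.0026, "turn": 0.0}
    - {"tx": 0.0001, "ty": -0.0013, "tz": -0.0028, "turn": 0.0}
    - {"tx": 0.0001, "ty": -0.0013, "tz": -0.0028, "turn": 0.0}
    - {"tx": 0.0, "ty": 0.0, "tz": 0.0, "turn": 0.0}

```text
time_s: 18.35
position: [0.5087, 0.0266, 0.1731]
tcp_rot: [[0.995, 0.095, -0.0], [0.095, -0.995, -0.001], [-0.0, 0.001, -1.0]]
force: [0.9, 0.6, 0.7]
opening: 0.009
```

play_rows:
  series:
    - {"tx": 0.0001, "ty": -0.001, "tz": -0.0028, "turn": 0.0}
    - {"tx": 0.0001, "ty": -0.001, "tz": -0.0028, "turn": 0.0}
    - {"tx": 0.0, "ty": 0.0, "tz": 0.0, "turn": 0.0}

```text
time_s: 18.65
position: [0.5087, 0.0252, 0.1686]
tcp_rot: [[0.996, 0.095, -0.0], [0.095, -0.996, -0.0], [-0.001, 0.0, -1.0]]
force: [-0.3, 1.3, -0.4]
opening: 0.005
```

```bash
python3 cap.py k;  python3 - <<'E'
import cv2,numpy as np
p=cv2.imread("pics/scene_k.png")[145:215,205:295].astype(float)
p=np.clip((p/255)**.9*300,0,255).astype('uint8')
cv2.imwrite("pics/k_c.png",cv2.resize(p,None,fx=8,fy=8,interpolation=cv2.INTER_CUBIC))
E
```

```text
18.75 [0.5087 0.0253 0.1688] [ 0.2 -0.6  0.5] 5.434915322522847
```

View pics/k_c.png

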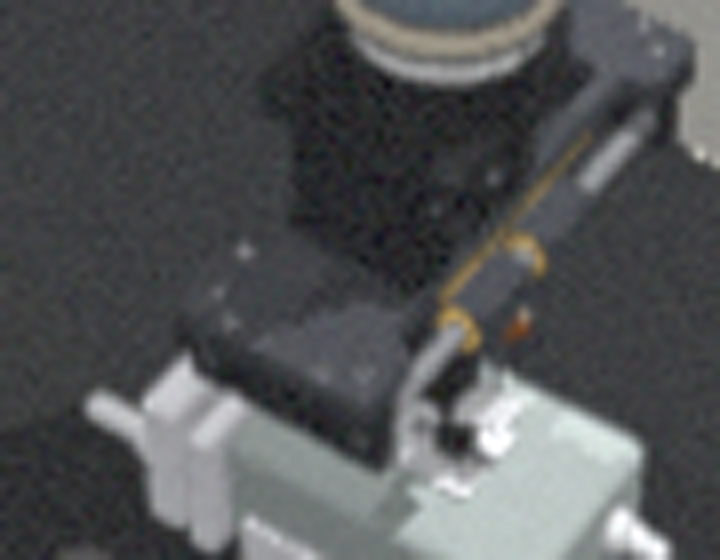

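View pics/top_k_z.png

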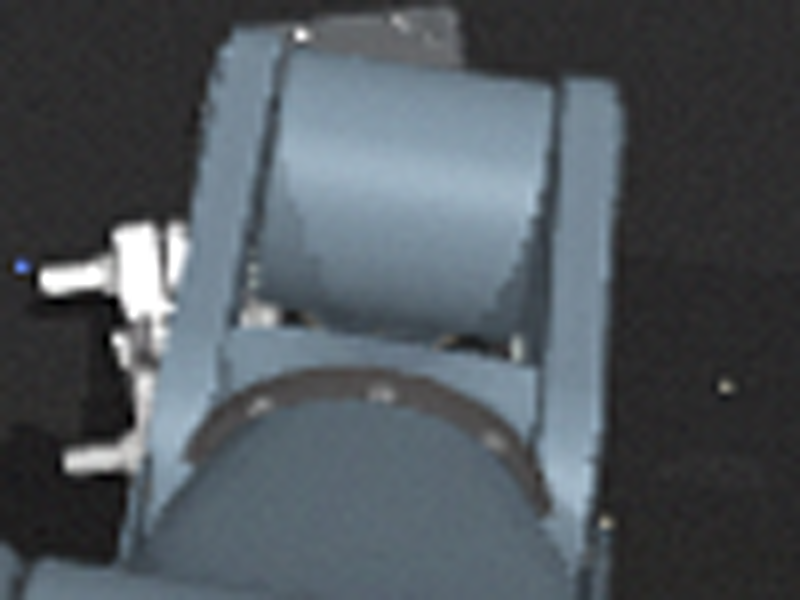

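play_rows:
  series:
    - {"tx": 0.0, "ty": -0.0005, "tz": -0.0025, "turn": 0.0}
    - {"tx": 0.0, "ty": -0.0005, "tz": -0.0025, "turn": 0.0}
    - {"tx": 0.0, "ty": 0.0, "tz": 0.0, "turn": 0.0}

```text
time_s: 19.05
position: [0.5086, 0.0247, 0.1646]
tcp_rot: [[0.996, 0.095, -0.001], [0.095, -0.996, 0.0], [-0.001, -0.0, -1.0]]
force: [0.0, 1.0, -0.9]
opening: 0.004
```

play_rows:
  series:
    - {"tx": 0.0, "ty": -0.0003, "tz": -0.002, "turn": 0.0}
    - {"tx": 0.0, "ty": 0.0, "tz": -0.0015, "turn": 0.0}
    - {"tx": 0.0, "ty": 0.0, "tz": 0.0, "turn": 0.0}

```text
time_s: 19.35
position: [0.5086, 0.0245, 0.162]
tcp_rot: [[0.996, 0.095, -0.0], [0.095, -0.996, 0.0], [-0.0, -0.0, -1.0]]
force: [0.1, 1.0, 0.1]
opening: 0.002
```

play_rows:
  series:
    - {"tx": 0.0, "ty": 0.0, "tz": -0.0013, "turn": 0.0}
    - {"tx": 0.0, "ty": 0.0, "tz": -0.0013, "turn": 0.0}
    - {"tx": 0.0, "ty": 0.0, "tz": 0.0, "turn": 0.0}

```text
time_s: 19.65
position: [0.5088, 0.0245, 0.1601]
tcp_rot: [[0.996, 0.095, 0.0], [0.095, -0.996, -0.0], [0.0, 0.0, -1.0]]
force: [-0.2, 0.2, -0.1]
opening: 0.002
```

play_rows:
  series:
    - {"tx": 0.0, "ty": 0.0, "tz": -0.0013, "turn": 0.0}
    - {"tx": 0.0, "ty": 0.0, "tz": 0.0, "turn": 0.0}

```text
time_s: 19.85
position: [0.5088, 0.0245, 0.1599]
tcp_rot: [[0.995, 0.095, 0.0], [0.095, -0.995, -0.0], [0.0, 0.0, -1.0]]
force: [-1.4, 0.3, 7.1]
opening: 0.006
```

play_rows:
  series:
    - {"tx": 0.0, "ty": 0.0, "tz": -0.0012, "turn": 0.0}
    - {"tx": 0.0, "ty": 0.0, "tz": 0.0, "turn": 0.0}

```text
time_s: 20.05
position: [0.5089, 0.0245, 0.1598]
tcp_rot: [[0.995, 0.095, 0.001], [0.095, -0.995, -0.0], [0.001, 0.0, -1.0]]
force: [-2.1, 0.1, 14.1]
opening: 0.005
```

play_rows:
  series:
    - {"tx": 0.0, "ty": 0.0, "tz": 0.004, "turn": 0.0}
    - {"tx": 0.0, "ty": 0.0, "tz": 0.02, "turn": 0.0}
    - {"tx": 0.0, "ty": 0.0, "tz": 0.04, "turn": 0.0}
    - {"tx": 0.0, "ty": 0.0, "tz": 0.05, "turn": 0.0}
    - {"tx": 0.0, "ty": 0.0, "tz": 0.05, "turn": 0.0}
    - {"tx": 0.0, "ty": 0.0, "tz": 0.0, "turn": 0.0}

```text
time_s: 20.65
position: [0.5117, 0.0242, 0.2944]
tcp_rot: [[0.995, 0.095, 0.012], [0.095, -0.995, -0.002], [0.012, 0.003, -1.0]]
force: [1.8, -0.0, -0.2]
opening: 0.006
```

play_rows:
  series:
    - {"tx": 0.0, "ty": 0.04, "tz": 0.01, "turn": 0.0}
    - {"tx": -0.02, "ty": 0.05, "tz": 0.01, "turn": 0.0}
    - {"tx": -0.02, "ty": 0.05, "tz": 0.01, "turn": 0.0}
    - {"tx": -0.02, "ty": 0.05, "tz": 0.0, "turn": 0.0}
    - {"tx": -0.02, "ty": 0.05, "tz": 0.0, "turn": 0.0}
    - {"tx": -0.02, "ty": 0.05, "tz": 0.0, "turn": 0.0}
    - {"tx": -0.02, "ty": 0.05, "tz": 0.0, "turn": 0.0}
    - {"tx": 0.0, "ty": 0.0, "tz": 0.0, "turn": 0.0}

```text
time_s: 21.45
position: [0.41, 0.3002, 0.3124]
tcp_rot: [[0.995, 0.101, -0.002], [0.101, -0.995, 0.001], [-0.002, -0.001, -1.0]]
force: [0.3, -0.8, 0.0]
opening: 0.004
```

```bash
python3 cap.py l;  python3 - <<'E'
import cv2,numpy as np
p=cv2.imread("pics/scene_l.png")[160:230,210:300].astype(float)
p=np.clip((p/255)**1.3*280,0,255).astype('uint8')
cv2.imwrite("pics/l_c.png",cv2.resize(p,None,fx=8,fy=8,interpolation=cv2.INTER_CUBIC))
p=cv2.imread("pics/top_l.png")[170:225,215:295].astype(float)
p=np.clip((p/255)**1.3*280,0,255).astype('uint8')
cv2.imwrite("pics/l_t.png",cv2.resize(p,None,fx=10,fy=10,interpolation=cv2.INTER_CUBIC))
E
```

```text
21.55 [0.412  0.297  0.3125] [ 0.4 -0.5  0.6] 5.595434981176641
```

View pics/l_c.png

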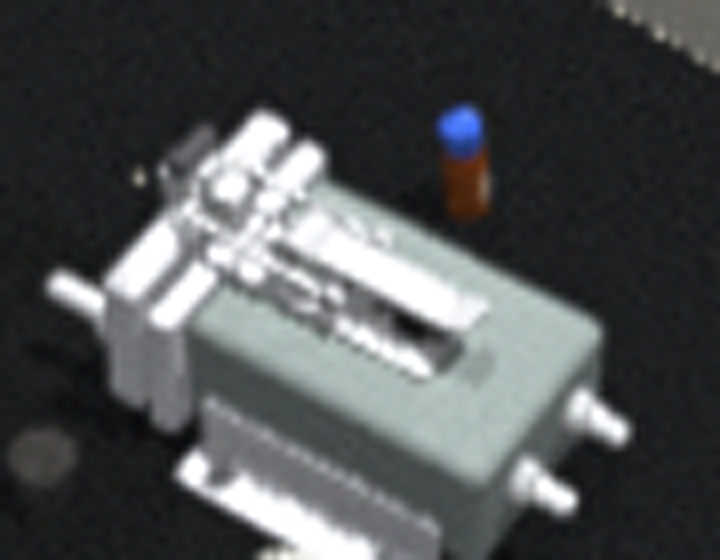

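View pics/l_t.png

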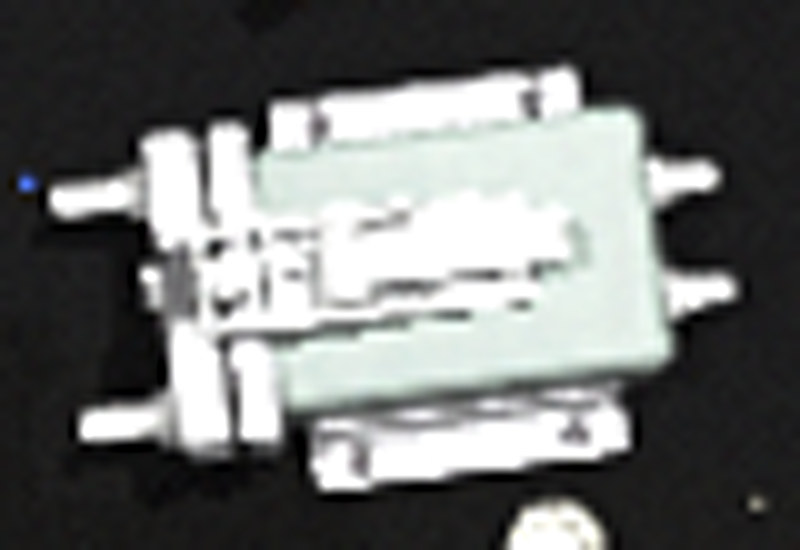

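```bash
python3 - <<'E'
from rig import bot
print(bot.hand_in()); s=bot.read_state(); print(s["time_s"],s["force"].round(1))
E
```

```text
the job is handed in; nothing more can be done
None
the job is handed in; nothing more can be done
```

The latch is shut and the job is handed in, at about 21.6 s of the 58 s allowed. `hand_in()` gives no verdict, so what follows rests on my own checks.

**What I did**
- I pinched the loop's barrel by its ends and swung the loop over the keeper, and the lever followed.
- I felt for the prong, backed off, then lowered the crossbar until it touched the groove floor (about 6 N measured). I then drew it back against the prong, with a peak pull of about 12 N.
- I let go and pushed the lever back and down with closed fingers, using about 7 N. It passed centre and went flat by itself.
- A last press on the flat lever reached about 14 N. The arm then moved clear and touched nothing.

**Last checks**
- **Lever:** the fingertips met it at 90 mm height, which is its upper face when flat.
- **Cover:** the final pictures show it drawn in by about 11 mm, with the crossbar still in the keeper.
- **Bystanders:** the vial, bung and cup look to be where they were. I did not recheck the beaker and pen, though the arm worked well away from both.

**Not confirmed or in disagreement**
- I could not measure the loop's own pull (the 8 N requirement). I infer it from how far the cover was drawn in against its springs.
- My camera estimate of the chamber's position along its long axis was off by 2–3 mm: it put the ajar seat at about 70 mm, past the 68.3 mm limit given. I relied on touch for the hooking instead.
- The scene camera's picture was offset by about one pixel from my model.

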